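Fit the bench pin in its holder and clamp it

TASK

Pick up the dark wooden bench pin and slide its square tail end into the slot of the grey pin holder, as far as it will go, until it rests against the stop hidden inside. Then swing the red-knobbed clamp lever fully round to lock the pin there, and let go. Do not shift the tin or the loupe.

Things in the scene. Friction and masses are not known exactly. Their poses are not given: they have to be found in the camera images.
- pin_grip (a point): Where to hold the bench pin, a dark hardwood bar 140 mm long (x), 32 mm wide (y), 18 mm thick (z), lying flat, 60 to 120 g. Its tail end (+x) is cut square; the other end has a 25 mm V notch. This point, on the bar's middle line half-way up, is 98 mm from the tail end and 42 mm from the notched end, near a small pale dot; the sides are parallel here: close the fingers along y.
- pin_tail (a point): Centre of the pin's square tail end face (32 x 18 mm), 98 mm along +x from pin_grip; same axes.
- slot_mouth (a point): Centre of the slot's mouth in the grey holder fixed to the bench (88 mm long, 60 mm wide, top at 60 mm). x points level into the slot, y left, z up. Slot 34 mm wide, 20 mm high, floor 30 mm above the bench, this point 40 mm. Cheeks and roof lip flare 10 mm out in front. A rib 24 mm wide, level with the floor, stands out 50 mm in front and carries the pin; it slides almost freely.
- stop_knob (a point): Centre of the outer end of the brass knob of the stop screw, behind the holder on the slot's axis; x as slot_mouth. It sits farther back when the stop is set deeper. The stop inside is set differently each time, 40 to 60 mm from the mouth, and does not yield: find it by pushing until it resists. Fixed, not to be handled.
- clamp_lever (a joint): Clamp lever angle, rad, about an upright pivot on the holder; grows counter-clockwise from above. 0: arm points to +y of slot_mouth, open. 1.57: clamped, at its end stop, arm along -x of slot_mouth. Starts at 0 to 0.35. Light friction (about 1 N at the knob), slightly more near the end where its cam squeezes the pin sideways against the slot wall. Stays where left.
- lever_knob (a point): Middle of the upright red round knob at the lever's end: 18 mm in diameter, 30 mm tall, from 68 to 98 mm above the bench, this point 83 mm. It is 62 mm from the pivot. Its axes turn with the lever: y along the arm outward.
- lever_pivot (a point): Point on the lever's upright pivot axis, at the height of lever_knob: 26 mm into the slot and 28 mm to its left, axes as slot_mouth.
- solder_tin: Bystander: round white-metal tin, 49 mm across and 20 mm high; origin at the centre of its underside.
- loupe: Bystander: small folding loupe, 28 x 69 x 14 mm, lying flat; origin at the centre of its underside.

How it is judged:
By the outcome, as a careful person would: the job done as asked, in the order asked, and still so for the second after the job is handed in, with the robot touching nothing.
It also fails if it takes over 58 s, if anything falls off the work surface, if the arm or the gripper's body presses on something with over 40 N, if the wrist force passes 120 N, or if a joint passes its speed limit or range.

ROBOT

A 7-joint arm with a two-finger parallel gripper is mounted at the origin on a cart in front of the work surface, level with it; the furniture and walls round the work are solid. World frame = base frame: x ahead of the robot, y to its left, z up, the work surface at z = 0. Lengths are in mm, angles in rad, forces in N, time in s.
With the tool pointing down it reaches from about 425 to 1025 mm from the base axis. Payload 9.4 kg.
Tool frame: the origin (TCP) lies at the very end of the fingers, on their centre line; the grasp point (between the pads) lies 19 mm behind it; y points along the fingers, x is the direction in which the jaws open and shut, and the axes are right-handed (so a half turn about y gives the same grasp; the last joint's range is limited). The gripper opens to 85 mm and grips with 20 to 120 N. Pads are 22 mm wide; open, the fingers measure 114 mm over their backs; the gripper's body (76 mm by 85 mm) begins 54 mm behind the grasp point. The pads swing forward as they close: fully open they stand 13 mm farther back than shut.
Start: joints at [-1.251, 0.599, -0.003, 1.599, 0.002, 0.943, -0.08], TCP at [280.195, 668.666, 193.275] pointing down, gripper open.
Joint ranges: [-2.57, 2.57], [-0.35, 1.97], [-1.29, 1.29], [0.11, 2.56], [-1.05, 4.19], [0.11, 1.86], [-2.63, 2.63]. Speed limits (rad/s): [2.22, 2.22, 3.01, 3.01, 3.14, 3.14, 3.14].

INTERFACE

Orientations are given as [roll, pitch, yaw] about the fixed x, y, z axes, in that order (R = Rz(yaw) Ry(pitch) Rx(roll)).
In Python, from bench import r gives the robot as it stands. The module is installed in compiled form; this text tells all that it offers.
- The arm moves only by the tool drive_tool, never from a script. Its argument "commands" is a list of rows, each a list of 7 numbers: the shift along the tool's x, y, z in cm, then the turn, a rotation vector about the tool's x, y, z in degrees, then the opening, from 0 (shut) to 1 (fully open). In form: [[dx, dy, dz, rx, ry, rz, hand], ...]. A call has 1 to 8 rows; each row is the pose to reach, as a shift and turn from the pose commanded when the call began, along the tool's axes at that moment; what a row does not reach only later rows make up. A row lasts 1/12 s, in which the tool goes at most 41.7 mm and 7.16 degrees, less where a joint would pass 70% of its speed; a pose out of reach is approached as far as the arm can. A call with a gripper value outside its range is refused whole. The fingers move at their own pace and stop on an object; the grip force is fixed at half the most. Time passes only in rows, so rows that repeat a pose let the fingers close. It gives the time, the measured TCP pose, the force and the opening at its end, in the units of the state.
- r.get_obs(): the state, without advancing time (a new reading comes with each control period).
- r.camera(name): name is "side" or "top"; returns a dict with "img" (420x560x3 uint8, red, green, blue), "z_map" (420x560 float32, mm along the optical axis (not along the pixel's ray), 0 where there is no reading), "mtx" (3x3 intrinsics, pixels), "extrinsics" (4x4, takes a point from camera to world coordinates). Camera axes: x right, y up, looking along -z (the intrinsics and any distortion apply to the point x, -y, -z); pixel columns grow to the right and rows downward; lengths in mm; the calibration is good to about 2 mm. A picture is of the moment at which its call begins.
- r.finish_job(): hands the job in, once; it reports no verdict.
The state is a dict: "time_s": time; "joint_positions": joint angles; "qd": joint speeds; "tau": joint torques, N m; "tcp_pos": TCP position; "tool_rot": TCP orientation; "wrist_force": force on the tool from outside, world axes, zero at the start; "wrist_torque": the same for the moment, N m; "gripper_width": finger opening in mm.
Only numpy, scipy, OpenCV 4.12 (cv2) and the standard library are available. Lean on these libraries where they do the work, as an engineer would, in place of code of your own. Each camera call takes 0.05 s, during which the arm holds its last target.

## Working session

There is one attempt and no reset: what is moved stays moved. The work goes in short steps, Python scripts to look and compute and a tool call to move; the robot and the scene stay as the last step left them, time stands still between calls to the robot, and variables do not carry over. Pictures are saved under pics/ and viewed, and the job is handed in when it is done.

Besides the shell and the picture viewer there is one more tool, called after ">>>" by a JSON object that holds its "fn" and its "kwargs", one argument or row to a line. drive_tool: Moves the arm, as the interface text tells. Its arguments: {"type":"object","properties":{"commands":{"type":"array","items":{"type":"array","items":{"type":"number"}}}},"required":["commands"]}

```bash
mkdir -p pics
python3 - <<'E'
from bench import r
import cv2,numpy as np
o=r.get_obs(); print(o)
for n in("side","top"):
    c=r.camera(n); cv2.imwrite(f"pics/{n}0.png",c["img"][:,:,::-1]); np.savez(f"pics/{n}0.npz",**c); print(n,c["mtx"],c["extrinsics"],[k for k in c])
E
```

```text
{'time_s': 0.0, 'joint_positions': array([-1.2507048 ,  0.60016047, -0.00253848,  1.6001129 ,  0.00179661,
        0.9428794 , -0.07979544]), 'qd': array([-0.00059382,  0.0003455 ,  0.00029643, -0.00075157, -0.00026584,
       -0.00028748,  0.00270488]), 'tau': array([ 2.17382503e-04, -7.76453376e+01,  1.56564105e+00, -2.58010948e+01,
        1.24527910e-02,  8.93547025e-03,  1.09897661e-05]), 'tcp_pos': array([280.00608068, 668.18658111, 192.39758545]), 'tool_rot': array([-1.57093904e+00,  1.55142597e-03,  1.17406181e+00]), 'wrist_force': array([-0.0405868 , -0.24973851,  0.18548962]), 'wrist_torque': array([ 0.02131762, -0.01374996, -0.0082446 ]), 'gripper_width': 85.53538697297402}
side [[424.24167141   0.         281.37673073]
 [  0.         424.24167141 199.85355211]
 [  0.           0.           1.        ]] [[ 6.92692285e-01 -6.01296442e-01  3.98271248e-01  9.05912668e+02]
 [ 7.21112875e-01  5.67316775e-01 -3.97678134e-01 -5.58689371e+02]
 [ 1.31764869e-02  5.62667100e-01  8.26578560e-01  8.11137859e+02]
 [ 0.00000000e+00  0.00000000e+00  0.00000000e+00  1.00000000e+00]] ['img', 'z_map', 'mtx', 'extrinsics']
top [[393.31476153   0.         279.16814712]
 [  0.         393.31476153 209.30759503]
 [  0.           0.           1.        ]] [[ 5.36905667e-03  9.89497332e-01 -1.44451388e-01  4.17519353e+02]
 [-9.99917055e-01  3.62122287e-03 -1.23600125e-02 -2.26494323e+02]
 [-1.17071087e-02  1.44505768e-01  9.89434701e-01  9.87325420e+02]
 [ 0.00000000e+00  0.00000000e+00  0.00000000e+00  1.00000000e+00]] ['img', 'z_map', 'mtx', 'extrinsics']
```

View pics/side0.png

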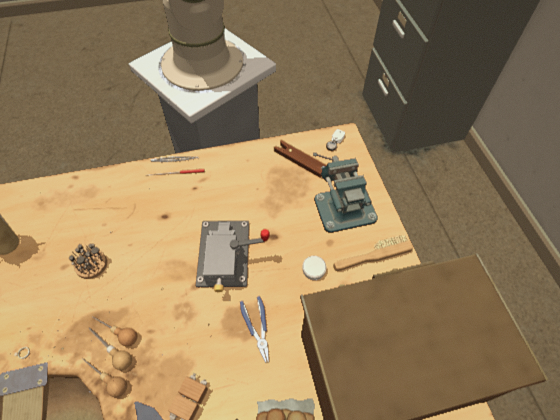

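View pics/top0.png

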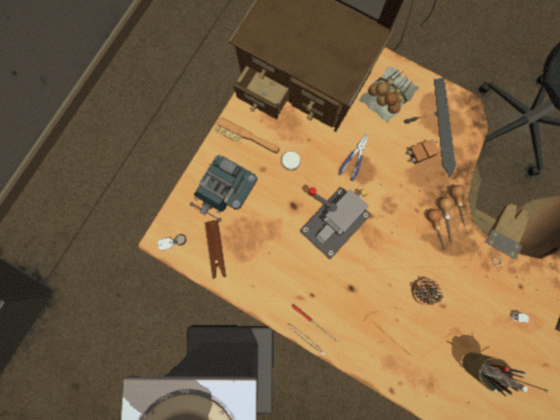

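```bash
cat > h.py <<'E'
import numpy as np,cv2
def load(n): return dict(np.load(f"pics/{n}.npz"))
def cloud(c):
    K=c["mtx"];E=c["extrinsics"];z=c["z_map"].astype(float)
    v,u=np.mgrid[:z.shape[0],:z.shape[1]]
    P=np.stack([(u-K[0,2])/K[0,0]*z,-(v-K[1,2])/K[1,1]*z,-z],-1)
    W=P@E[:3,:3].T+E[:3,3]; W[z==0]=np.nan
    return W
def proj(c,p):
    E=c["extrinsics"];K=c["mtx"];q=(np.asarray(p,float)-E[:3,3])@E[:3,:3]
    return np.stack([K[0,0]*q[...,0]/-q[...,2]+K[0,2],K[1,1]*-q[...,1]/-q[...,2]+K[1,2]],-1)
def crop(c,x0,y0,x1,y1,s,out):
    cv2.imwrite(out,cv2.resize(c["img"][y0:y1,x0:x1,::-1],None,fx=s,fy=s,interpolation=cv2.INTER_CUBIC))
E
python3 - <<'E'
from h import *
t=load("top0");s=load("side0")
crop(t,140,140,300,290,5,"pics/a.png");crop(t,280,160,400,270,5,"pics/b.png")
crop(s,260,120,390,240,5,"pics/c.png");crop(s,180,200,300,310,5,"pics/d.png")
for n,c in(("t",t),("s",s)):
    W=cloud(c)
    print(n,(c["z_map"]==0).mean())
W=cloud(t)
for v,u in((249,215),(235,213),(265,217),(215,337),(205,345),(190,312),(160,291),(242,165),(280,260),(200,195)): print(u,v,np.round(W[v,u]))
W=cloud(s)
for v,u in((158,300),(250,220),(235,265),(267,314),(135,338)): print(u,v,np.round(W[v,u]))
E
```

```text
t 0.003996598639455782
s 0.003958333333333334
215 249 [460. -57.  17.]
213 235 [495. -50.  14.]
217 265 [421. -64.  21.]
337 215 [ 540. -352.   59.]
345 205 [ 564. -372.   59.]
312 190 [ 593. -291.   97.]
291 160 [ 685. -244.   20.]
165 242 [477.  68.  14.]
260 280 [ 385. -168.   -3.]
195 200 [585.   0.   2.]
300 158 [468. -61.  21.]
220 250 [ 547. -369.   60.]
265 235 [ 598. -293.   93.]
314 267 [ 691. -246.   23.]
338 135 [477.  67.  15.]
```

View pics/a.png

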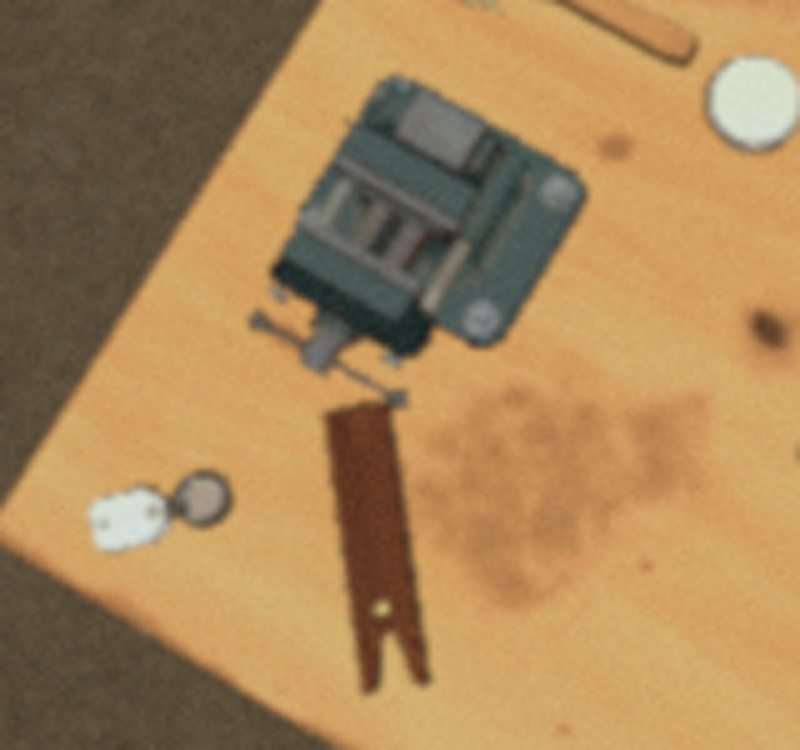

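View pics/b.png

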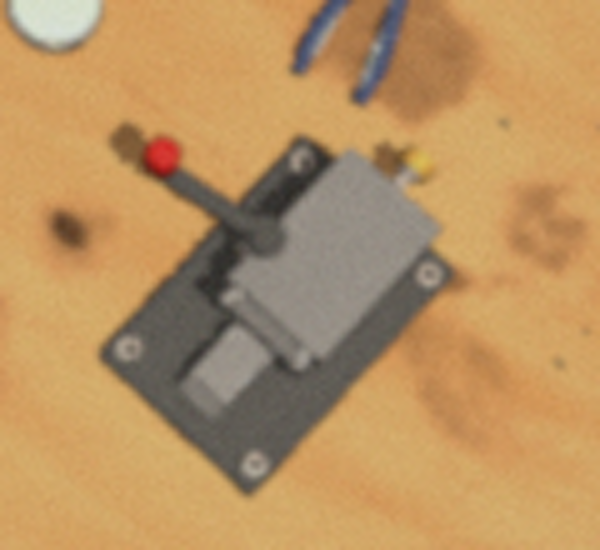

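View pics/c.png

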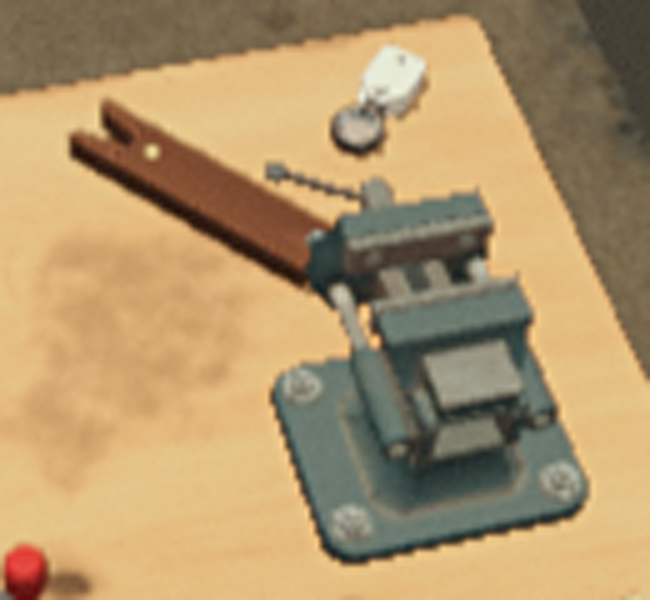

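View pics/d.png

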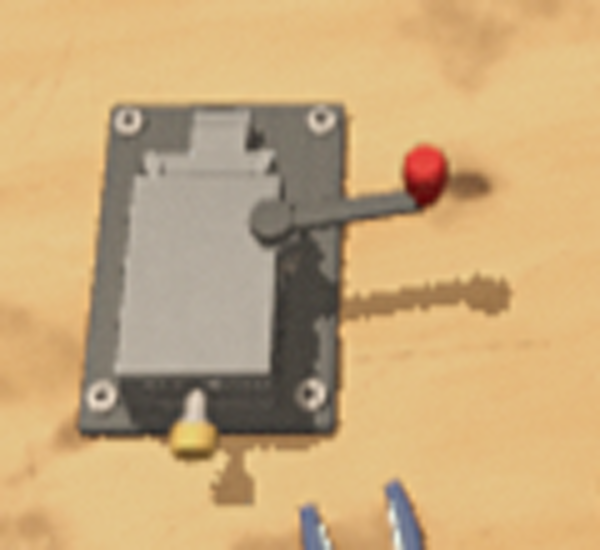

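```bash
cat > m.py <<'E'
from h import *
import sys
def rect(xy):
    (cx,cy),(w,h),a=cv2.minAreaRect(xy.astype(np.float32)); return np.round([cx,cy,w,h,a],1)
def run(tn,sn):
  for n in(tn,sn):
    c=load(n);W=cloud(c);I=c["img"].astype(int)
    R,G,B=I[...,0],I[...,1],I[...,2]
    print(n)
    inb=lambda x0,x1,y0,y1,z0,z1:(W[...,0]>x0)&(W[...,0]<x1)&(W[...,1]>y0)&(W[...,1]<y1)&(W[...,2]>z0)&(W[...,2]<z1)
    m=inb(370,540,-100,-10,9,30)
    p=W[m]
    print("pin",rect(p[:,:2]),m.sum(),np.median(p[:,2]))
    m=m&(R<135)&(R-B>20); m=cv2.morphologyEx(m.astype(np.uint8),cv2.MORPH_OPEN,np.ones((2,2)))>0
    p=W[m]; print("pincol",rect(p[:,:2]),m.sum())
    q=p[:,:2]-p[:,:2].mean(0);w,v=np.linalg.eigh(q.T@q);print("dir",np.degrees(np.arctan2(*(v[::-1,1]*np.sign(v[0,1]))))) 
    m=inb(370,540,-100,-10,5,35)&(R>150)&(G>140)&(B<G)&(B>90); print("dot?",W[m].mean(0) if m.any() else None,m.sum())
    m=inb(450,650,-450,-250,50,65)&(abs(R-B)<30); p=W[m]; print("holder top",rect(p[:,:2]),np.median(p[:,2]),m.sum())
    m=inb(450,650,-450,-250,60,110)&(R>140)&(G<80); p=W[m]; print("knob",p.min(0).round(),p.max(0).round(),p.mean(0).round(1),rect(p[:,:2]),m.sum())
    m=inb(500,700,-480,-300,15,60)&(R-B>90)&(R>150); p=W[m]; print("brass",m.sum(),p.mean(0) if m.any() else 0, p.min(0) if m.any() else 0,p.max(0) if m.any() else 0)
    m=inb(650,730,-290,-210,10,30); p=W[m]; print("tin",rect(p[:,:2]))
    m=inb(470,800,-60,100,12,200); p=W[m]; print("vise",p.min(0),p.max(0))
    m=inb(430,530,20,110,7,30); p=W[m]; print("loupe",rect(p[:,:2]),p[:,2].max())
if __name__=="__main__": run(sys.argv[1],sys.argv[2])
E
python3 m.py top0 side0
```

```text
top0
pin [459.7 -56.3 138.7  33.2   9.3] 711 18.048960411170015
pincol [458.4 -57.7 136.9  28.8   9.9] 656
dir nan
dot? [445.06180446 -48.46655579  11.69731113] 7
holder top [ 548.8 -370.5   64.7   99.    47.3] 60.13318601353808 976
knob [ 585. -298.   93.] [ 598. -284.  101.] [ 591.2 -291.1   96.9] [ 590.4 -291.6   14.6   11.6   44.2] 32
brass 26 [ 598.45560238 -419.57492845   47.00330792] [ 591.49253589 -427.92687491   42.12679475] [ 606.09294751 -412.88749202   51.11665889]
tin [ 694.  -241.3   64.8   47.9   15.8]
vise [471.40267413 -59.89149271  12.02216781] [794.04790181  84.16224679 103.21867326]
loupe [477.4  52.5  26.5  68.7  14.2] 19.069993734243212
side0
pin [461.5 -54.5 138.8  35.3   9.8] 641 18.532765453342563
pincol [476.4 -56.8  49.4 152.8  89.8] 417
dir nan
dot? [443.85456775 -48.65161905  18.61047436] 42
holder top [ 557.8 -361.7   85.8   99.1   47.1] 60.2597922935085 1378
knob [ 588. -299.   92.] [ 600. -286.  101.] [ 594.9 -292.6   97.2] [ 594.5 -292.2   12.    11.4   14.2] 41
brass 44 [ 600.11470762 -418.48357539   47.05133648] [ 592.10215765 -426.75206863   41.02546791] [ 607.02044687 -409.98053416   51.51567136]
tin [ 690.  -234.1   64.7   48.8   73. ]
vise [470.04850512 -59.98685218  12.00744462] [799.77860032  88.27786619 103.52712694]
loupe [480.   54.1  26.6  69.4  14.3] 18.635482037516795
```

Run:
```python
from h import *
t=load("top0");s=load("side0");W=cloud(t);S=cloud(s)
for v in range(206,224): print(v,' '.join("%d,%d,%d"%tuple(W[v,u]) for u in range(190,224,3)))
# handle in side view
for (a,b) in((275,170),(310,180),(340,188),(375,190)):
    print(np.round(S[120+b//5-1:120+b//5+2,260+a//5].ravel()))
# holder fit
for n,W in(("t",W),("s",S)):
  m=(W[...,0]>450)&(W[...,0]<650)&(W[...,1]>-450)&(W[...,1]<-290)&(abs(W[...,2]-60)<4)
  p=W[m][:,:2]
  for th in (-44,-43.5,-43,-42.5,-42,-41.5,-41):
    a=np.radians(th);x=p@[np.cos(a),np.sin(a)];y=p@[-np.sin(a),np.cos(a)]
    xm=np.median(x)
    lo=[];hi=[]
    for k in range(-36,40,8):
        q=y[abs(x-xm-k)<4]
        if len(q)>5: lo.append(np.percentile(q,2));hi.append(np.percentile(q,98))
    print(n,th,np.round(xm,0),np.round(lo,1),np.round(hi,1),np.percentile(x,[0,1,99,100]).round(1))
```

```text
206 569,12,1 563,-2,35 562,-12,45 568,-10,3 569,-17,1 557,-40,75 557,-47,74 558,-54,73 557,-62,77 556,-70,86 556,-77,87 557,-83,78
207 566,13,-1 566,4,2 559,-13,47 559,-21,51 556,-31,66 556,-39,70 555,-47,73 556,-53,70 555,-61,74 555,-69,79 554,-77,81 555,-83,77
208 564,12,0 563,4,2 564,-2,0 556,-22,54 554,-32,67 553,-39,71 553,-46,70 554,-53,67 554,-60,69 553,-69,75 552,-77,81 553,-82,72
209 561,13,-1 561,5,0 561,-2,0 561,-9,-1 551,-32,69 551,-40,73 552,-45,64 561,-40,0 561,-48,0 551,-68,73 550,-76,76 551,-82,70
210 558,11,2 559,5,0 559,-2,0 559,-10,0 549,-32,68 549,-40,71 550,-45,63 559,-40,-4 559,-48,0 559,-56,0 548,-75,72 549,-82,69
211 556,12,0 556,4,0 556,-3,1 556,-10,1 546,-32,70 546,-40,70 556,-33,-1 556,-41,0 556,-48,0 547,-67,68 546,-75,71 548,-81,60
212 553,12,1 553,4,0 553,-3,2 554,-10,-1 544,-33,70 544,-40,71 543,-48,74 554,-41,0 554,-48,-1 544,-68,67 545,-74,66 554,-71,-3
213 551,12,-2 551,5,-3 551,-3,0 551,-10,0 541,-33,71 541,-40,71 541,-48,76 551,-41,0 551,-48,0 551,-56,-2 542,-74,66 551,-71,0
214 548,12,0 548,4,0 548,-3,0 549,-10,-2 548,-18,3 540,-39,65 548,-33,0 53
[... 2805 characters left out ...]
 [131.6 120.2 120.5 139.1 131.5 131.1 132.2 131.9 132.7 131.5] [605.  606.3 703.1 704.1]
s -42.5 661.0 [68.1 68.7 69.5 68.  69.  69.3 68.  69.4 68.7 68.6] [126.2 114.7 114.9 133.4 126.9 125.4 126.3 125.9 126.7 125.3] [605.9 607.3 703.9 705.1]
s -42 661.0 [62.7 63.2 64.  62.4 63.3 63.4 62.1 63.4 62.8 62.5] [120.7 109.8 109.4 127.8 121.2 119.6 120.5 120.5 120.7 119.2] [606.5 608.2 704.9 706.1]
s -41.5 662.0 [57.2 57.7 58.4 56.7 57.7 57.6 56.2 57.4 56.8 56.4] [115.3 104.2 103.8 122.1 116.  113.9 114.6 114.6 113.9 114.1] [607.1 609.  705.7 707.1]
s -41 663.0 [51.7 52.1 52.8 51.  51.9 51.8 50.3 51.4 50.7 50.3] [109.9  98.7  98.2 116.4 110.2 108.4 108.7 108.6 108.  108. ] [607.6 609.8 706.4 708. ]
```

```bash
cat > g.py <<'E'
import sys,numpy as np
from scipy.spatial.transform import Rotation as Ro
from bench import r
def rel(p,yawdeg,o=None):
    o=o or r.get_obs()
    R=Ro.from_euler('xyz',o["tool_rot"]); T=Ro.from_euler('xyz',[-90,0,yawdeg],degrees=True)
    d=R.inv().apply(np.array(p)-o["tcp_pos"])/10
    return np.round(np.r_[d,(R.inv()*T).as_rotvec(degrees=True)],2)
if __name__=="__main__":
    o=r.get_obs(); print(np.round(o["time_s"],2),o["tcp_pos"].round(1),np.degrees(o["tool_rot"]).round(2),o["wrist_force"].round(1),o["wrist_torque"].round(2),o["gripper_width"].round(1),o["joint_positions"].round(2))
    for a in sys.argv[1:]:
        v=[float(x) for x in a.split(',')]; print(a,rel(v[:3],v[3],o).tolist())
E
python3 g.py 480,340,190,80
```

```text
Traceback (most recent call last):
  File "g.py", line 10, in <module>
    o=r.get_obs(); print(np.round(o["time_s"],2),o["tcp_pos"].round(1),np.degrees(o["tool_rot"]).round(2),o["wrist_force"].round(1),o["wrist_torque"].round(2),o["gripper_width"].round(1),o["joint_positions"].round(2))
                                                                                                                                                               ^^^^^^^^^^^^^^^^^^^^^^^^
AttributeError: 'float' object has no attribute 'round'
```

```bash
sed -i 's/o\["gripper_width"\].round(1)/round(o["gripper_width"],1)/' g.py; python3 g.py 480,340,190,80
```

```text
0.1 [280.  668.3 192.5] [-9.001e+01  8.000e-02  6.727e+01] [-0.6  0.2  0.5] [-0.02 -0.01 -0.03] 85.5 [-1.25  0.6  -0.    1.6   0.    0.94 -0.08]
480,340,190,80 [-22.55, 0.29, -31.13, -0.0, -12.73, -0.08]
```

>>> {"fn": "drive_tool", "kwargs": {
  "commands": [
    [-22.5,0.3,-31.1,0,-12.7,0,1],
    [-22.5,0.3,-31.1,0,-12.7,0,1],
    [-22.5,0.3,-31.1,0,-12.7,0,1],
    [-22.5,0.3,-31.1,0,-12.7,0,1],
    [-22.5,0.3,-31.1,0,-12.7,0,1],
    [-22.5,0.3,-31.1,0,-12.7,0,1],
    [-22.5,0.3,-31.1,0,-12.7,0,1],
    [-22.5,0.3,-31.1,0,-12.7,0,1]
  ]
}}

```text
time_s: 0.77
tcp_pos: [454.4, 382.1, 190.5]
tool_rot: [-1.571, 0.0, 1.396]
wrist_force: [0.5, 0.3, -0.4]
gripper_width: 85.6
```

```bash
python3 g.py 460,100,190,90 433,-60,150,99.5
```

```text
0.77 [454.4 382.1 190.5] [-8.999e+01  2.000e-02  7.997e+01] [ 0.5  0.3 -0.4] [ 0.08 -0.09 -0.01] 85.6 [-0.75  0.45 -0.07  1.91  0.04  0.79  0.56]
460,100,190,90 [-27.68, 0.06, -5.47, -0.01, -10.03, -0.02]
433,-60,150,99.5 [-43.91, 4.06, -5.6, -0.01, -19.53, -0.02]
```

>>> {"fn": "drive_tool", "kwargs": {
  "commands": [
    [-27.7,0,-5.5,0,-10,0,1],
    [-27.7,0,-5.5,0,-10,0,1],
    [-27.7,0,-5.5,0,-10,0,1],
    [-27.7,0,-5.5,0,-10,0,1],
    [-27.7,0,-5.5,0,-10,0,1],
    [-27.7,0,-5.5,0,-10,0,1],
    [-43.9,4,-5.6,0,-19.5,0,1],
    [-43.9,4,-5.6,0,-19.5,0,1]
  ]
}}

```text
time_s: 1.43
tcp_pos: [447.8, 52.2, 174.1]
tool_rot: [-1.572, 0.0, 1.742]
wrist_force: [0.4, -0.3, 0.3]
gripper_width: 85.0
```

```bash
python3 g.py 433,-60,150,99.5  433,-60,80,99.5
```

```text
1.43 [447.8  52.2 174.1] [-9.007e+01  1.000e-02  9.983e+01] [ 0.4 -0.3  0.3] [-0.07 -0.04  0.04] 85.0 [-0.14  0.31 -0.13  2.22  0.07  0.62  1.42]
433,-60,150,99.5 [-10.8, 2.4, 3.38, 0.07, 0.33, -0.01]
433,-60,80,99.5 [-10.8, 9.4, 3.39, 0.07, 0.33, -0.01]
```

>>> {"fn": "drive_tool", "kwargs": {
  "commands": [
    [-10.8,2.4,3.4,0,0.3,0,1],
    [-10.8,2.4,3.4,0,0.3,0,1],
    [-10.8,2.4,3.4,0,0.3,0,1],
    [-10.8,2.4,3.4,0,0.3,0,1],
    [-10.8,9.4,3.4,0,0.3,0,1],
    [-10.8,9.4,3.4,0,0.3,0,1],
    [-10.8,9.4,3.4,0,0.3,0,1]
  ]
}}

```text
time_s: 2.02
tcp_pos: [430.1, -57.9, 76.5]
tool_rot: [-1.565, -0.001, 1.731]
wrist_force: [-0.1, 0.1, 0.4]
gripper_width: 85.4
```

```bash
python3 - <<'E'
from bench import r
from h import *
for n in("side","top"):
    c=r.camera(n); np.savez(f"pics/{n}1.npz",**c)
crop(load("side1"),230,60,390,200,5,"pics/s1.png");crop(load("top1"),140,170,300,300,5,"pics/t1.png")
E
python3 g.py 433,-60,3,99.5
```

```text
2.12 [431.5 -57.8  79.7] [-8.983e+01 -3.000e-02  9.920e+01] [-1.   0.5  0.5] [ 0.01 -0.05  0.01] 85.5 [ 0.06  0.46 -0.08  2.34  0.1   0.34  1.62]
433,-60,3,99.5 [-0.25, 7.67, -0.14, -0.17, -0.3, 0.03]
```

View pics/s1.png

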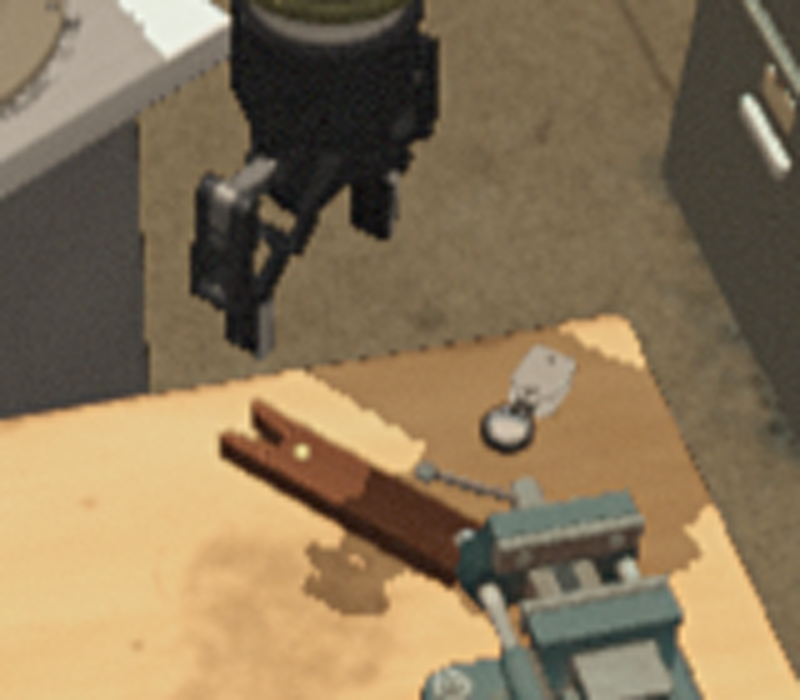

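View pics/t1.png

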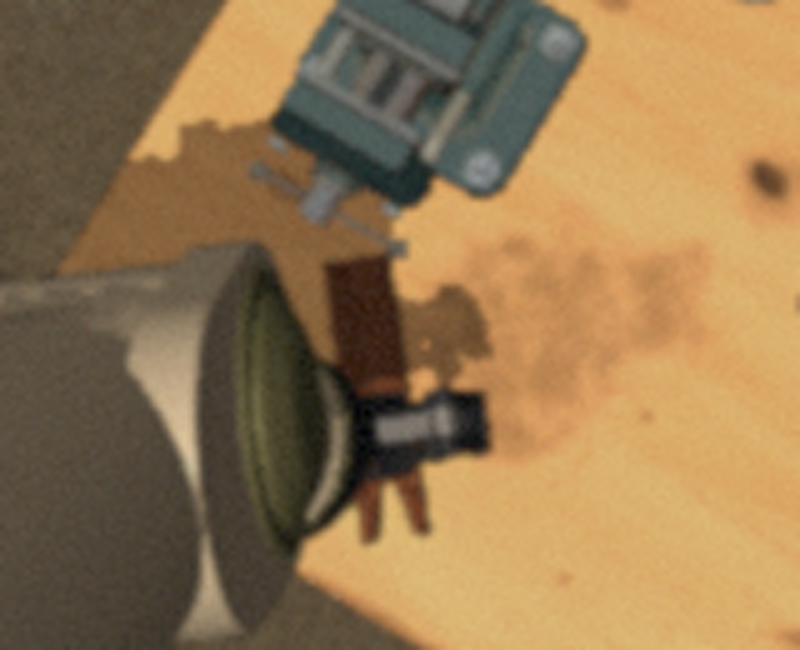

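>>> {"fn": "drive_tool", "kwargs": {
  "commands": [
    [-0.2,3,-0.1,0,-0.3,0,1],
    [-0.2,5,-0.1,-0.2,-0.3,0,1],
    [-0.2,7,-0.1,-0.2,-0.3,0,1],
    [-0.2,7.7,-0.1,-0.2,-0.3,0,1],
    [-0.2,7.7,-0.1,-0.2,-0.3,0,1],
    [-0.2,7.7,-0.1,-0.2,-0.3,0,1]
  ]
}}

```text
time_s: 2.62
tcp_pos: [434.0, -59.9, 4.0]
tool_rot: [-1.575, 0.0, 1.736]
wrist_force: [-0.2, 0.5, 0.0]
gripper_width: 85.2
```

```bash
python3 g.py 433,-60,2,99.5
```

```text
2.62 [434.  -59.9   4. ] [-9.024e+01  2.000e-02  9.949e+01] [-0.2  0.5  0. ] [-0.04 -0.05 -0.  ] 85.2 [ 0.03  0.63 -0.03  2.39  0.15  0.12  1.59]
433,-60,2,99.5 [0.01, 0.2, 0.1, 0.24, -0.01, -0.02]
```

>>> {"fn": "drive_tool", "kwargs": {
  "commands": [
    [0,0,0,0,0,0,0.2],
    [0,0,0,0,0,0,0],
    [0,0,0,0,0,0,0],
    [0,0,0,0,0,0,0],
    [0,0,0,0,0,0,0],
    [0,0,0,0,0,0,0],
    [0,0,0,0,0,0,0],
    [0,0,0,0,0,0,0]
  ]
}}

```text
time_s: 3.28
tcp_pos: [433.4, -60.1, 3.0]
tool_rot: [-1.574, 0.0, 1.736]
wrist_force: [-0.3, -0.6, 0.2]
gripper_width: 0.1
```

```bash
python3 g.py 438,-70,35,96 455,-110,45,85
```

```text
3.28 [433.4 -60.1   3. ] [-90.19   0.    99.47] [-0.3 -0.6  0.2] [0.06 0.02 0.01] 0.1 [ 0.03  0.63 -0.03  2.39  0.15  0.12  1.59]
438,-70,35,96 [-1.06, -3.2, -0.3, 0.19, 3.47, 0.01]
455,-110,45,85 [-5.28, -4.2, -1.32, 0.19, 14.47, 0.02]
```

Run:
```python
from bench import r
from h import *
for n in("side","top"):
    c=r.camera(n); np.savez(f"pics/{n}2.npz",**c)
crop(load("side2"),230,60,390,200,5,"pics/s2.png");crop(load("top2"),140,170,300,300,5,"pics/t2.png")
```

```text
(no output)
```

View pics/s2.png

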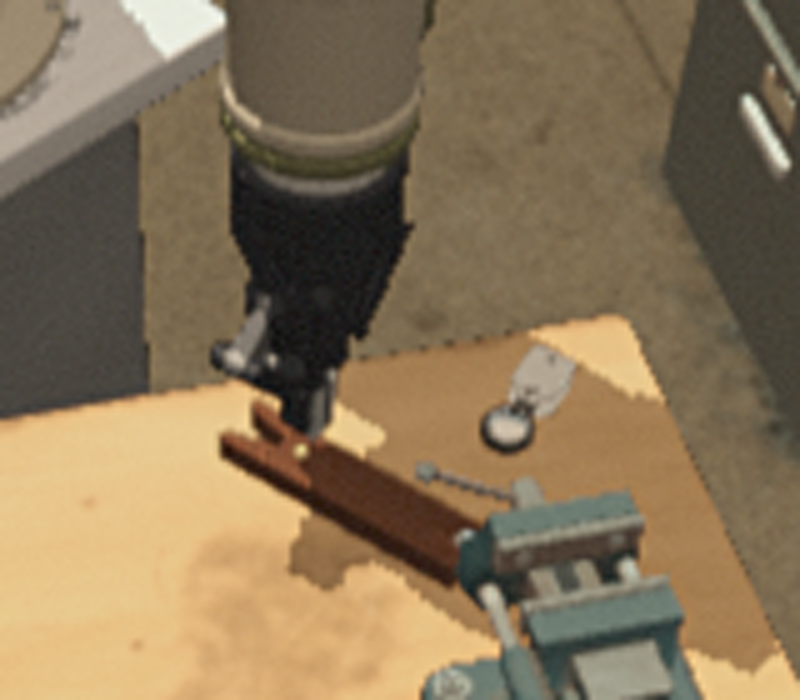

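View pics/t2.png

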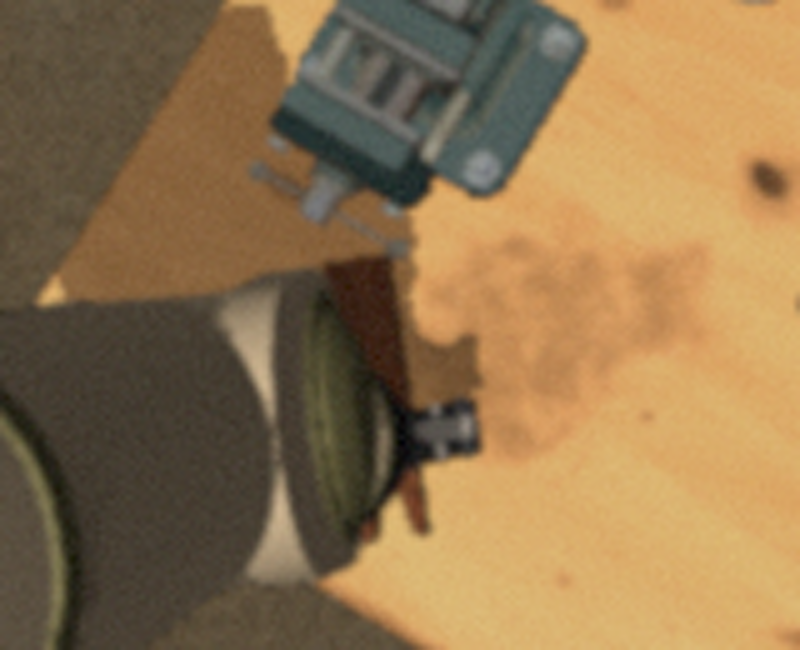

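```bash
python3 - <<'E'
from h import *
s=load("side2");W=cloud(s)
for v in range(136,149): print(v,' '.join("%d,%d,%d"%tuple(W[v,u]) for u in range(286,298,2)))
W=cloud(load("side1"))
for v in range(118,134): print(v,' '.join("%d,%d,%d"%tuple(W[v,u]) for u in range(270,288,2)))
c=load("side2"); print(proj(c,[433.4,-60.1,3]),proj(c,[433.4,-60.1,20]))
W=cloud(load("top2"))
for v in range(248,264,2): print(v,' '.join("%d,%d,%d"%tuple(W[v,u]) for u in range(216,242,2)))
E
python3 g.py
```

```text
136 451,-95,110 450,-87,104 450,-80,99 447,-71,90 448,-66,87 443,-53,74
137 452,-96,108 451,-88,102 449,-80,94 447,-70,86 445,-62,78 443,-53,69
138 453,-96,106 451,-88,99 452,-83,96 443,-66,76 444,-61,74 444,-53,67
139 452,-96,102 451,-88,95 450,-80,89 441,-64,70 445,-61,71 444,-53,64
140 429,-72,63 450,-86,90 442,-72,72 441,-64,66 446,-62,69 443,-53,59
141 431,-73,61 433,-69,59 442,-72,69 443,-66,66 445,-61,63 445,-54,58
142 431,-74,59 436,-72,61 442,-71,65 443,-66,62 445,-61,59 444,-52,52
143 431,-74,55 435,-71,56 441,-70,60 440,-63,54 447,-62,59 444,-52,48
144 412,-54,20 436,-71,53 443,-72,60 443,-65,55 444,-59,51 415,-21,-1
145 413,-54,18 435,-70,49 442,-71,54 442,-64,49 446,-61,50 419,-25,0
146 414,-56,17 418,-53,17 441,-70,50 443,-65,47 445,-60,45 421,-27,0
147 415,-57,14 423,-57,21 426,-54,21 443,-65,44 431,-45,18 422,-28,-1
148 421,-62,19 422,-57,17 427,-54,18 430,-51,19 434,-47,19 438,-44,19
118 439,-131,181 442,-129,182 446,-127,184 453,-127,189 453,-122,186 453,-116,181 452,-109,176 452,-104,173 -230,596,-799
3.38 [433.4 -60.    2.9] [-90.19  -0.    99.47] [ 0.5 -0.5 -0.7] [-0.04 -0.02 -0.01] -0.3 [ 0.03  0.63 -0.03  2.39  0.15  0.12  1.59]Traceback (most recent call last):
  File "<stdin>", line 5, in <module>
  File "<stdin>", line 5, in <genexpr>
ValueError: cannot convert float NaN to integer
```

Run:
```python
from h import *
np.set_printoptions(suppress=True)
for n,x in(("side1",(268,290)),("top1",(205,240)),("side2",(270,300)),("top2",(215,240))):
    c=load(n);W=cloud(c);I=c["img"].astype(int)
    m=(W[...,2]>25)&(W[...,2]<170)&(W[...,0]>380)&(W[...,0]<490)&(W[...,1]>-160)&(W[...,1]<30)&(I.max(-1)<150)
    p=W[m]; o=np.argsort(p[:,2])[:12]; print(n,p[o].round(0).tolist())
c=load("side2");print(proj(c,np.array([[433.4,-60.1,3],[433.4,-60.1,42]])))
```

```text
side1 [[444.0, -104.0, 128.0], [419.0, -16.0, 130.0], [447.0, -104.0, 130.0], [421.0, -15.0, 131.0], [425.0, -16.0, 131.0], [416.0, -16.0, 131.0], [419.0, -13.0, 132.0], [431.0, -16.0, 132.0], [418.0, -15.0, 132.0], [415.0, -15.0, 133.0], [433.0, -15.0, 133.0], [428.0, -16.0, 133.0]]
top1 [[433.0, -103.0, 169.0]]
side2 [[445.0, -64.0, 44.0], [444.0, -65.0, 44.0], [443.0, -65.0, 48.0], [435.0, -71.0, 49.0], [442.0, -64.0, 49.0], [446.0, -65.0, 50.0], [442.0, -70.0, 50.0], [444.0, -63.0, 50.0], [446.0, -58.0, 51.0], [446.0, -62.0, 51.0], [445.0, -60.0, 52.0], [444.0, -70.0, 52.0]]
top2 [[425.0, -91.0, 91.0], [425.0, -90.0, 96.0], [425.0, -88.0, 101.0], [427.0, -88.0, 102.0], [427.0, -94.0, 109.0], [427.0, -96.0, 111.0], [429.0, -96.0, 112.0], [449.0, -96.0, 114.0], [429.0, -99.0, 115.0], [432.0, -99.0, 115.0], [427.0, -99.0, 117.0], [429.0, -102.0, 119.0]]
[[290.06104171 154.68542127]
 [290.54818081 144.1537935 ]]
```

```bash
cat > g.py <<'E'
import sys,numpy as np
from scipy.spatial.transform import Rotation as Ro
from bench import r
OFF=38.
def rel(p,yawdeg,tilt,o):
    R=Ro.from_euler('xyz',o["tool_rot"]); T=Ro.from_euler('xyz',[-90,0,yawdeg],degrees=True)*Ro.from_euler('x',tilt,degrees=True)
    p=np.array(p)+OFF*T.apply([0,1,0])
    d=R.inv().apply(p-o["tcp_pos"])/10
    return np.round(np.r_[d,(R.inv()*T).as_rotvec(degrees=True)],2)
if __name__=="__main__":
    o=r.get_obs();R=Ro.from_euler('xyz',o["tool_rot"])
    print(round(o["time_s"],2),"TCP",o["tcp_pos"].round(1),"TIP",(o["tcp_pos"]-OFF*R.apply([0,1,0])).round(1),np.degrees(o["tool_rot"]).round(2),"F",o["wrist_force"].round(1),o["wrist_torque"].round(2),round(o["gripper_width"],1),o["joint_positions"].round(3))
    for a in sys.argv[1:]:
        v=[float(x) for x in a.split(',')]; print(a,rel(v[:3],v[3],v[4],o).tolist())
E
python3 g.py 433,-60,40,99.5,0 433,-60,40,99.5,7 433,-60,15,99.5,7 433,-60,2,99.5,7
```

```text
3.38 TCP [433.4 -60.    2.9] TIP [433.3 -60.1  40.9] [-90.19  -0.    99.47] F [ 0.5 -0.5 -0.7] [-0.04 -0.02 -0.01] -0.3 [ 0.029  0.628 -0.03   2.393  0.147  0.118  1.595]
433,-60,40,99.5,0 [0.01, 0.09, 0.04, 0.19, -0.03, 0.0]
433,-60,40,99.5,7 [0.01, 0.06, 0.5, 7.19, -0.03, 0.0]
433,-60,15,99.5,7 [0.01, 2.56, 0.51, 7.19, -0.03, 0.0]
433,-60,2,99.5,7 [0.01, 3.86, 0.52, 7.19, -0.03, 0.0]
```

>>> {"fn": "drive_tool", "kwargs": {
  "commands": [
    [0,-0.5,0.2,3.6,0,0,1],
    [0,-0.5,0.5,7,0,0,1],
    [0,-0.5,0.5,7,0,0,1],
    [0,-0.5,0.5,7,0,0,1],
    [0,-0.5,0.5,7,0,0,1],
    [0,-0.5,0.5,7,0,0,1],
    [0,-0.5,0.5,7,0,0,1],
    [0,-0.5,0.5,7,0,0,1]
  ]
}}

```text
time_s: 4.05
tcp_pos: [428.0, -61.0, 8.0]
tool_rot: [-1.452, 0.0, 1.736]
wrist_force: [0.2, -0.0, -0.9]
gripper_width: 85.5
```

```bash
python3 g.py 433,-60,15,99.5,7 433,-60,2,99.5,7
```

```text
4.05 TCP [428. -61.   8.] TIP [432.4 -60.3  45.7] [-83.2    0.    99.46] F [ 0.2 -0.  -0.9] [ 0.03 -0.11  0.  ] 85.5 [ 0.022  0.636 -0.041  2.308  0.135  0.318  1.593]
433,-60,15,99.5,7 [0.02, 3.04, -0.41, 0.2, -0.04, 0.0]
433,-60,2,99.5,7 [0.02, 4.33, -0.56, 0.2, -0.04, 0.0]
```

>>> {"fn": "drive_tool", "kwargs": {
  "commands": [
    [0,1.5,-0.2,0,0,0,1],
    [0,3,-0.4,0,0,0,1],
    [0,3.8,-0.5,0,0,0,1],
    [0,4.3,-0.5,0,0,0,1],
    [0,4.3,-0.5,0,0,0,1],
    [0,4.3,-0.5,0,0,0,1]
  ]
}}

```text
time_s: 4.55
tcp_pos: [428.1, -60.9, -35.3]
tool_rot: [-1.451, -0.0, 1.736]
wrist_force: [-0.3, 0.7, 0.5]
gripper_width: 85.3
```

```bash
python3 - <<'E'
from bench import r
from h import *
for n in("side",):
    c=r.camera(n); np.savez(f"pics/{n}3.npz",**c)
crop(load("side3"),230,60,390,200,5,"pics/s3.png")
E
python3 g.py
```

```text
4.6 TCP [428.3 -61.  -35. ] TIP [432.8 -60.2   2.7] [-8.320e+01  1.000e-02  9.946e+01] F [-1.   0.2  0.4] [ 0.   -0.13  0.02] 85.3 [ 0.007  0.725 -0.019  2.322  0.148  0.214  1.582]
```

View pics/s3.png

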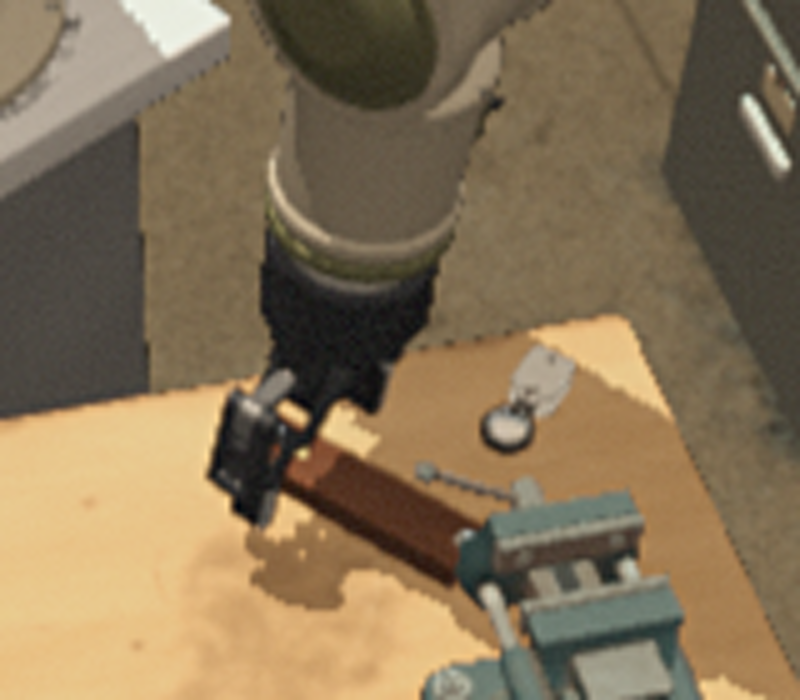

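Fingers now straddle the bar near the bench (tip at crop (262,525)). Close.

>>> {"fn": "drive_tool", "kwargs": {
  "commands": [
    [0,0,0,0,0,0,0],
    [0,0,0,0,0,0,0],
    [0,0,0,0,0,0,0],
    [0,0,0,0,0,0,0],
    [0,0,0,0,0,0,0],
    [0,0,0,0,0,0,0]
  ]
}}

```text
time_s: 5.1
tcp_pos: [428.5, -60.9, -34.8]
tool_rot: [-1.453, 0.0, 1.736]
wrist_force: [0.3, -0.1, 8.3]
gripper_width: 30.7
```

```bash
python3 - <<'E'
from bench import r
from h import *
for n in("side","top"):
    c=r.camera(n); np.savez(f"pics/{n}4.npz",**c)
crop(load("side4"),230,60,390,200,5,"pics/s4.png")
E
python3 g.py 433,-60,35,99.5,7
```

```text
5.2 TCP [428.6 -60.9 -34.8] TIP [433.  -60.1   2.9] [-8.324e+01  1.000e-02  9.948e+01] F [0.  0.1 8.5] [0.07 0.09 0.06] 30.5 [ 0.007  0.725 -0.019  2.322  0.148  0.214  1.582]
433,-60,35,99.5,7 [0.01, -3.19, 0.39, 0.24, -0.02, -0.01]
```

View pics/s4.png

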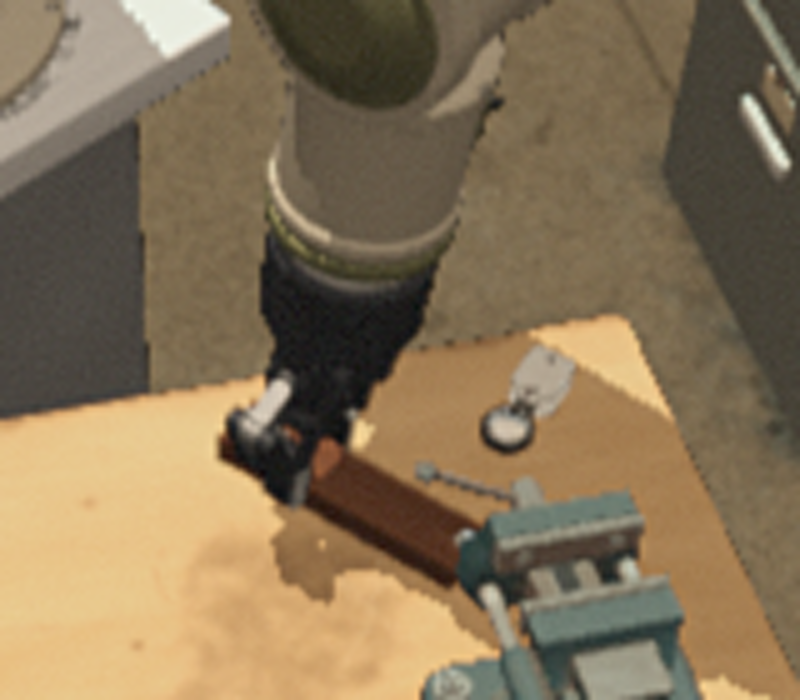

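>>> {"fn": "drive_tool", "kwargs": {
  "commands": [
    [0,-0.3,0,0,0,0,0],
    [0,-1,0.1,0,0,0,0],
    [0,-2,0.2,0,0,0,0],
    [0,-3,0.4,0,0,0,0],
    [0,-3,0.4,0,0,0,0]
  ]
}}

```text
time_s: 5.62
tcp_pos: [428.4, -61.2, -3.1]
tool_rot: [-1.454, 0.001, 1.736]
wrist_force: [0.0, -0.7, -1.4]
gripper_width: 30.6
```

```bash
python3 - <<'E'
from bench import r
from h import *
for n in("side","top"):
    c=r.camera(n); np.savez(f"pics/{n}5.npz",**c)
crop(load("side5"),230,60,390,200,5,"pics/s5.png")
E
python3 g.py 445,-110,38,85,7 440,-160,38,65,7
```

```text
5.72 TCP [428.4 -61.   -4.3] TIP [432.8 -60.3  33.4] [-8.330e+01  2.000e-02  9.946e+01] F [ 0.2  0.7 -0.5] [ 0.06 -0.04  0.01] 30.5 [ 0.018  0.661 -0.035  2.314  0.141  0.286  1.588]
445,-110,38,85,7 [-4.99, -0.5, -0.33, 0.3, 14.35, -1.74]
440,-160,38,65,7 [-9.69, -0.35, 0.91, 0.3, 34.21, -4.12]
```

View pics/s5.png

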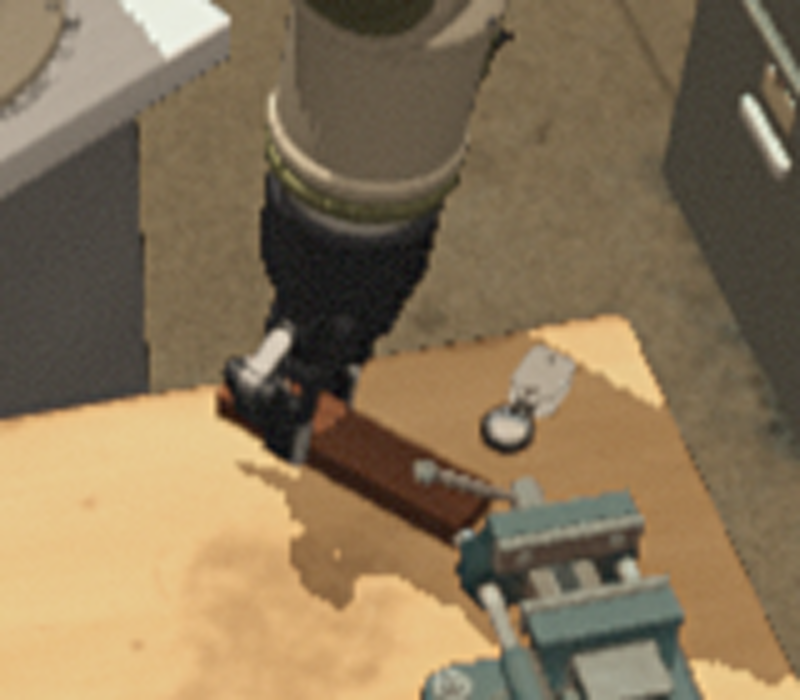

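>>> {"fn": "drive_tool", "kwargs": {
  "commands": [
    [-1.5,0,-0.1,0,2,0,0],
    [-3,-0.3,-0.2,0.1,7,-0.9,0],
    [-5,-0.5,-0.3,0.3,14.3,-1.7,0],
    [-6.5,-0.5,0,0.3,20.5,-2.5,0],
    [-8,-0.4,0.4,0.3,27,-3.3,0],
    [-9.7,-0.4,0.9,0.3,34.2,-4.1,0],
    [-9.7,-0.4,0.9,0.3,34.2,-4.1,0]
  ]
}}

```text
time_s: 6.3
tcp_pos: [434.7, -162.1, -0.2]
tool_rot: [-1.448, 0.003, 1.123]
wrist_force: [-0.3, 0.2, -1.4]
gripper_width: 30.3
```

```bash
python3 g.py 410,-245,50,47.5,7
```

```text
6.3 TCP [ 4.347e+02 -1.621e+02 -2.000e-01] TIP [ 439.  -164.    37.5] [-82.95   0.2   64.32] F [-0.3  0.2 -1.4] [-0.05 -0.07 -0.01] 30.3 [ 0.245  0.668  0.009  2.235 -0.074  0.361  1.446]
410,-245,50,47.5,7 [-8.41, -1.32, -0.77, -0.02, 16.67, -2.25]
```

>>> {"fn": "drive_tool", "kwargs": {
  "commands": [
    [-3,-0.5,-0.3,0,6,-0.8,0],
    [-6,-1,-0.6,0,12,-1.6,0],
    [-8.4,-1.3,-0.8,0,16.7,-2.2,0],
    [-8.4,-1.3,-0.8,0,16.7,-2.2,0],
    [-8.4,-1.3,-0.8,0,16.7,-2.2,0]
  ]
}}

```text
time_s: 6.72
tcp_pos: [408.1, -239.3, 11.9]
tool_rot: [-1.447, -0.001, 0.839]
wrist_force: [0.6, 0.5, -0.8]
gripper_width: 30.5
```

```bash
python3 - <<'E'
from bench import r
from h import *
for n in("side","top"):
    c=r.camera(n); np.savez(f"pics/{n}6.npz",**c)
crop(load("side6"),140,130,300,290,5,"pics/s6.png");crop(load("top6"),240,170,400,320,5,"pics/t6.png")
E
python3 g.py
```

```text
6.82 TCP [ 409.  -237.2   11.7] TIP [ 412.4 -240.4   49.5] [-8.288e+01 -8.000e-02  4.832e+01] F [ 0.1  0.1 -1.1] [-0.07 -0.13  0.  ] 30.9 [ 0.41   0.651  0.036  2.213 -0.15   0.401  1.424]
```

View pics/s6.png

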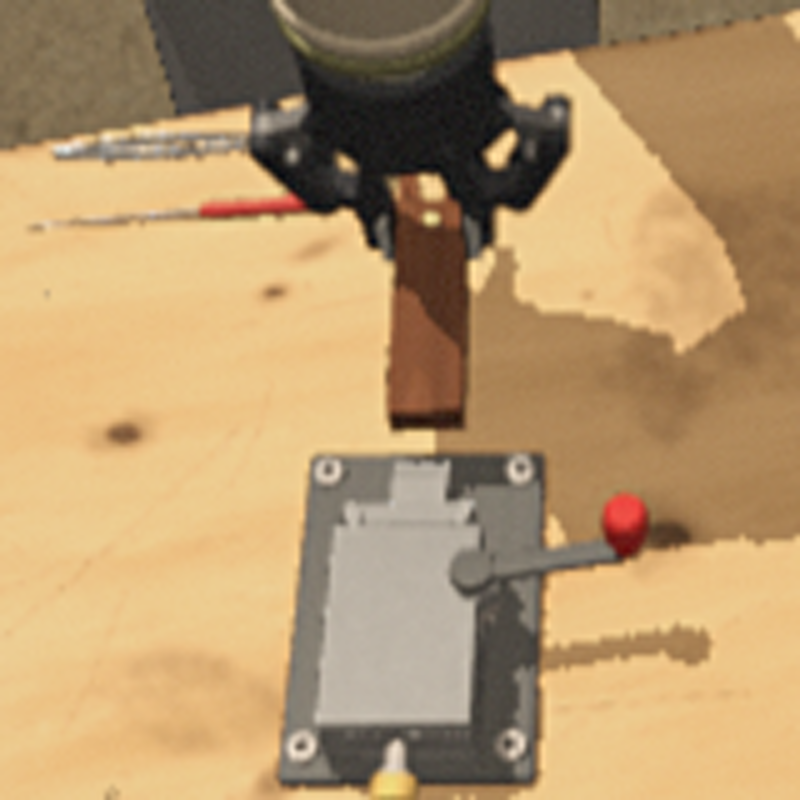

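View pics/t6.png

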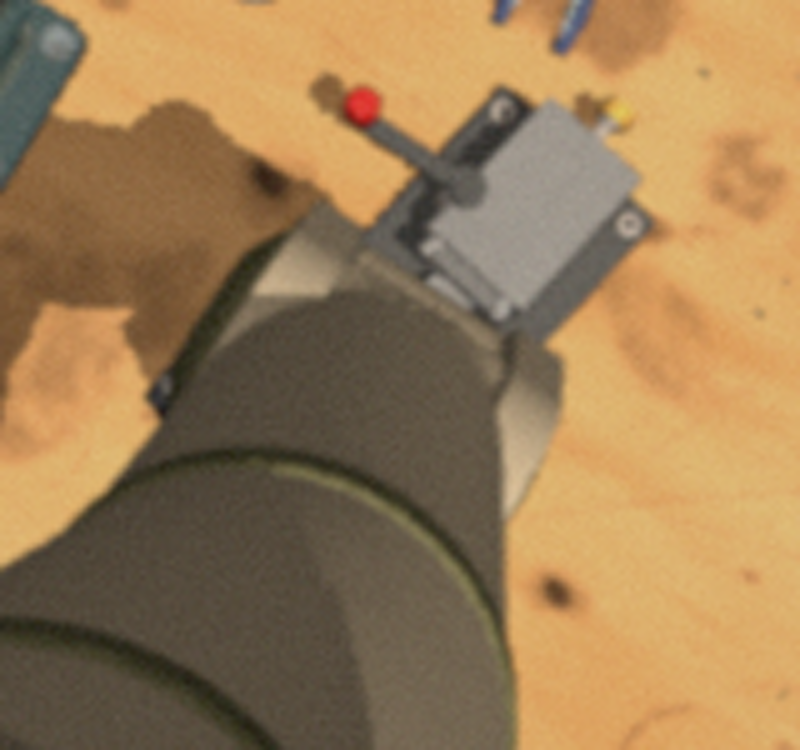

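```bash
cat > pf.py <<'E'
from h import *
import sys
def fit(n,z0,z1,tip,ytol=40,box=(400,560,-380,-200)):
    c=load(n);W=cloud(c);I=c["img"].astype(int);R,G,B=I[...,0],I[...,1],I[...,2]
    m=(W[...,0]>box[0])&(W[...,0]<box[1])&(W[...,1]>box[2])&(W[...,1]<box[3])&(W[...,2]>z0)&(W[...,2]<z1)&(R-B>25)&(R<170)
    p=W[m]
    a=np.radians(-42.5);x=p[:,0]*np.cos(a)+p[:,1]*np.sin(a);y=-p[:,0]*np.sin(a)+p[:,1]*np.cos(a)
    print(n,m.sum(),"x'",np.percentile(x,[0,1,99,100]).round(1))
    xs=[];md=[];zz=[]
    for k in np.arange(x.min()+30,x.max()-2,8):
        s=abs(x-k)<4;q=y[s]
        if s.sum()<8: continue
        lo,hi=np.percentile(q,[2,98]);xs.append(k);md.append((lo+hi)/2);zz.append(np.median(p[s,2]));print(round(k),round(lo,1),round(hi,1),round((lo+hi)/2,1),round(zz[-1],1))
    f=np.polyfit(xs,md,1);print("angle rel",np.degrees(np.arctan(f[0])).round(2),"z slope deg",np.degrees(np.arctan(np.polyfit(xs,zz,1)[0])).round(2))
fit(sys.argv[1],float(sys.argv[2]),float(sys.argv[3]),0)
E
python3 pf.py side6 52 76
```

```text
side6 643 x' [454.2 457.3 564.9 566. ]
484 86.4 115.4 100.9 65.2
492 86.8 117.1 102.0 65.0
500 87.6 117.1 102.4 65.5
508 87.7 117.3 102.5 65.0
516 88.6 117.4 103.0 64.7
524 88.3 117.6 103.0 64.8
532 87.1 116.8 102.0 64.9
540 87.8 117.2 102.5 64.9
548 87.9 117.6 102.7 65.1
556 88.5 117.7 103.1 64.6
angle rel 1.06 z slope deg -0.35
```

```bash
python3 - <<'E'
from h import *
for n in("side0","side6","top0"):
  W=cloud(load(n)); a=np.radians(-42.5)
  x=W[...,0]*np.cos(a)+W[...,1]*np.sin(a);y=-W[...,0]*np.sin(a)+W[...,1]*np.cos(a);z=W[...,2]
  m=(z>24)&(z<36)&(x>555)&(x<604)&(abs(y-96)<25)
  print(n,m.sum(),np.percentile(x[m],[0,2,98]),np.median(z[m]))
  for k in (570,578,586,594):
    s=m&(abs(x-k)<4)
    if s.sum()>3: print(k,np.percentile(y[s],[2,98]).round(1),np.percentile(y[s],[2,98]).mean().round(1))
E
python3 g.py 424,-257,40,47.5,7
```

```text
side0 92 [566.64080332 567.53551824 588.88889308] 30.1154228718151
570 [ 88.8 108.9] 98.8
578 [ 86.1 109.7] 97.9
586 [ 86.3 109.7] 98.0
side6 92 [567.1386118  567.6109231  587.63686651] 30.297362545334977
570 [ 87.6 109.2] 98.4
578 [ 86.1 109.7] 97.9
586 [ 86.6 109.9] 98.2
top0 151 [566.19294744 567.00269065 603.02793568] 29.416736473999208
570 [ 83.9 106.1] 95.0
578 [ 85.3 107.4] 96.4
586 [ 84.9 107.2] 96.0
594 [ 84.4 106.7] 95.6
6.82 TCP [ 409.  -237.2   11.7] TIP [ 412.4 -240.4   49.5] [-8.288e+01 -8.000e-02  4.832e+01] F [ 0.1  0.1 -1.1] [-0.07 -0.13  0.  ] 30.9 [ 0.41   0.651  0.036  2.213 -0.15   0.401  1.424]
424,-257,40,47.5,7 [-0.47, 0.69, -2.08, -0.12, 0.82, -0.02]
```

```bash
python3 g.py 432,-263,45,47.5,7 432,-263,35,47.5,7
```

```text
6.82 TCP [ 409.  -237.2   11.7] TIP [ 412.4 -240.4   49.5] [-8.288e+01 -8.000e-02  4.832e+01] F [ 0.1  0.1 -1.1] [-0.07 -0.13  0.  ] 30.9 [ 0.41   0.651  0.036  2.213 -0.15   0.401  1.424]
432,-263,45,47.5,7 [-0.39, 0.07, -3.01, -0.12, 0.82, -0.02]
432,-263,35,47.5,7 [-0.39, 1.07, -3.13, -0.12, 0.82, -0.02]
```

>>> {"fn": "drive_tool", "kwargs": {
  "commands": [
    [-0.4,0.1,-1,0,0.8,0,0],
    [-0.4,0.1,-2,0,0.8,0,0],
    [-0.4,0.1,-3,0,0.8,0,0],
    [-0.4,0.6,-3,0,0.8,0,0],
    [-0.4,1,-3.1,0,0.8,0,0],
    [-0.4,1,-3.1,0,0.8,0,0],
    [-0.4,1,-3.1,0,0.8,0,0]
  ]
}}

```text
time_s: 7.4
tcp_pos: [427.4, -260.3, -2.3]
tool_rot: [-1.446, 0.001, 0.827]
wrist_force: [-1.0, -0.5, -0.9]
gripper_width: 30.4
```

```bash
python3 - <<'E'
from bench import r
from h import *
for n in("side",):
    c=r.camera(n); np.savez(f"pics/{n}7.npz",**c)
crop(load("side7"),140,130,300,290,5,"pics/s7.png")
E
python3 g.py; python3 pf.py side7 40 62
```

```text
7.45 TCP [ 427.6 -260.4   -2. ] TIP [ 431.1 -263.6   35.7] [-8.285e+01  5.000e-02  4.739e+01] F [ 0.   0.4 -0.3] [-0.1  -0.07 -0.01] 30.3 [ 0.43   0.692  0.042  2.154 -0.149  0.421  1.431]
side7 699 x' [471.6 478.8 594.9 608. ]
502 70.8 125.1 98.0 50.7
510 76.1 114.5 95.3 50.5
518 84.4 114.4 99.4 50.6
526 83.0 113.5 98.3 50.9
534 85.3 113.6 99.5 50.8
542 84.0 113.9 99.0 50.4
550 84.5 114.4 99.5 50.5
558 83.0 114.6 98.8 50.8
566 83.5 114.7 99.1 50.1
574 83.9 114.6 99.3 50.4
582 84.4 114.8 99.6 50.9
590 84.4 113.9 99.1 49.1
angle rel 1.33 z slope deg -0.49
```

View pics/s7.png

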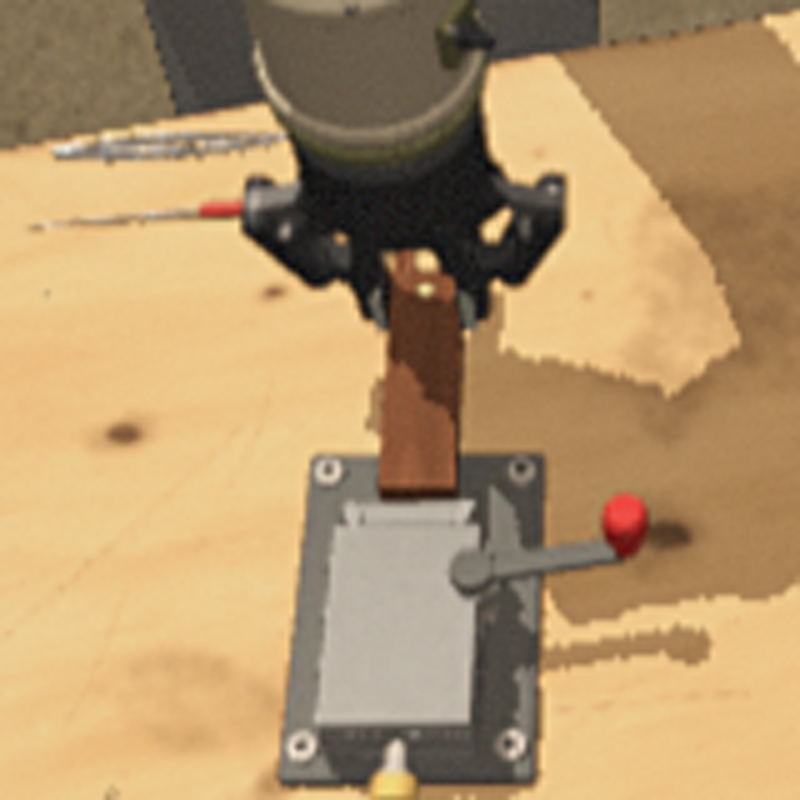

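>>> {"fn": "drive_tool", "kwargs": {
  "commands": [
    [-0.16,0,0,0,0,0,0],
    [-0.16,0.1,0,0,0,0,0],
    [-0.16,0.18,0,0,0,0,0],
    [-0.16,0.18,0,0,0,0,0],
    [-0.16,0.1,-0.7,0,0,0,0],
    [-0.16,0,-1.4,0,0,0,0],
    [-0.16,0,-1.4,0,0,0,0]
  ]
}}

```text
time_s: 8.03
tcp_pos: [439.2, -273.0, -3.4]
tool_rot: [-1.45, 0.0, 0.827]
wrist_force: [0.5, 0.5, -0.4]
gripper_width: 30.4
```

```bash
python3 - <<'E'
from bench import r
from h import *
for n in("side",):
    c=r.camera(n); np.savez(f"pics/{n}8.npz",**c)
crop(load("side8"),180,180,280,270,8,"pics/s8.png")
E
python3 g.py; python3 pf.py side8 40 58
```

```text
8.08 TCP [ 438.4 -272.4   -3.5] TIP [ 441.8 -275.5   34.3] [-8.300e+01  3.000e-02  4.736e+01] F [-0.3 -0.1 -1.8] [-0.06 -0.11  0.01] 30.7 [ 0.438  0.702  0.046  2.121 -0.145  0.441  1.436]
side8 610 x' [490.4 494.  598.6 599.4]
520 69.3 123.6 96.4 49.6
528 77.4 112.8 95.1 49.6
536 81.4 112.8 97.1 49.7
544 82.2 113.1 97.7 49.9
552 82.6 112.1 97.4 49.5
560 82.9 112.6 97.7 49.7
568 81.4 112.9 97.1 49.6
576 81.7 113.0 97.3 49.8
584 82.4 113.1 97.8 49.4
592 82.8 112.1 97.4 50.0
angle rel 1.2 z slope deg 0.07
```

View pics/s8.png

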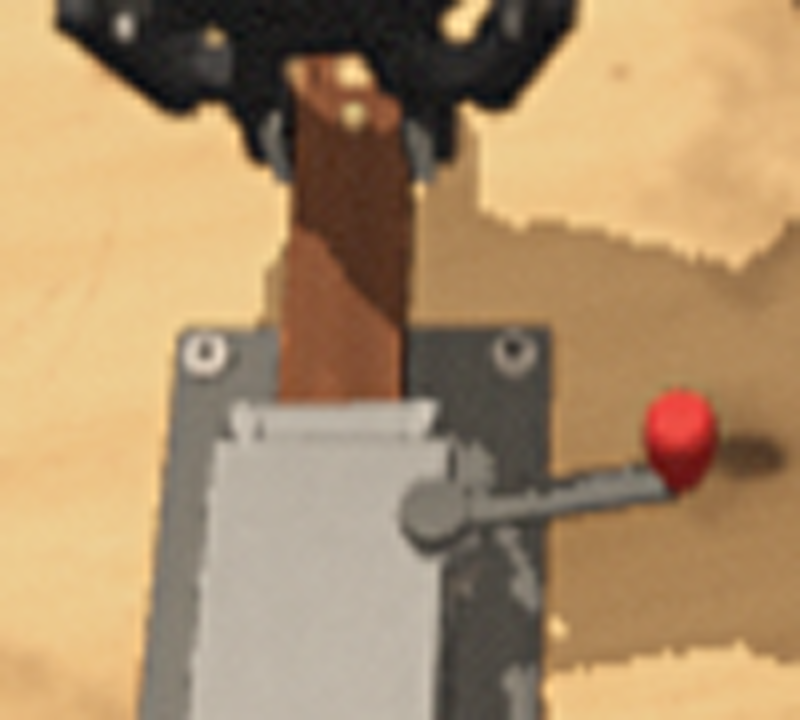

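>>> {"fn": "drive_tool", "kwargs": {
  "commands": [
    [0,0.05,-0.4,0,0,0,0],
    [0,0,-0.8,0,0,0,0],
    [0,-0.05,-1.2,0,0,0,0],
    [0,-0.1,-1.6,0,0,0,0],
    [0,-0.14,-2,0,0,0,0],
    [0,-0.14,-2,0,0,0,0]
  ]
}}

```text
time_s: 8.58
tcp_pos: [452.9, -285.8, -4.6]
tool_rot: [-1.448, 0.001, 0.827]
wrist_force: [1.2, -0.7, -1.1]
gripper_width: 30.6
```

```bash
python3 g.py
```

```text
8.58 TCP [ 452.9 -285.8   -4.6] TIP [ 456.3 -289.    33.1] [-8.299e+01  4.000e-02  4.737e+01] F [ 1.2 -0.7 -1.1] [-0.17 -0.19 -0.06] 30.6 [ 0.445  0.716  0.05   2.077 -0.141  0.473  1.441]
```

>>> {"fn": "drive_tool", "kwargs": {
  "commands": [
    [0,-0.05,-0.4,0,0,0,0],
    [0,-0.1,-0.8,0,0,0,0],
    [0,-0.15,-1.2,0,0,0,0],
    [0,-0.2,-1.6,0,0,0,0],
    [0,-0.25,-2,0,0,0,0],
    [0,-0.25,-2,0,0,0,0]
  ]
}}

```text
time_s: 9.08
tcp_pos: [467.7, -299.5, -4.6]
tool_rot: [-1.448, 0.001, 0.827]
wrist_force: [0.1, -0.5, -1.2]
gripper_width: 30.8
```

```bash
python3 g.py
```

```text
9.08 TCP [ 467.7 -299.5   -4.6] TIP [ 471.2 -302.6   33.2] [-8.299e+01  4.000e-02  4.737e+01] F [ 0.1 -0.5 -1.2] [-0.15 -0.19 -0.02] 30.8 [ 0.451  0.729  0.055  2.031 -0.137  0.506  1.445]
```

>>> {"fn": "drive_tool", "kwargs": {
  "commands": [
    [0,-0.02,-0.15,0,0,0,0],
    [0,-0.04,-0.3,0,0,0,0],
    [0,-0.06,-0.45,0,0,0,0],
    [0,-0.08,-0.6,0,0,0,0],
    [0,-0.1,-0.75,0,0,0,0],
    [0,-0.1,-0.75,0,0,0,0]
  ]
}}

```text
time_s: 9.58
tcp_pos: [472.7, -304.1, -4.5]
tool_rot: [-1.448, 0.001, 0.827]
wrist_force: [0.2, -1.1, -0.6]
gripper_width: 30.7
```

```bash
python3 g.py
```

```text
9.58 TCP [ 472.7 -304.1   -4.5] TIP [ 476.2 -307.2   33.2] [-8.295e+01  4.000e-02  4.738e+01] F [ 0.2 -1.1 -0.6] [-0.17 -0.18  0.02] 30.7 [ 0.453  0.733  0.056  2.014 -0.136  0.519  1.446]
```

Tail about 657. Continue.

>>> {"fn": "drive_tool", "kwargs": {
  "commands": [
    [0,-0.02,-0.12,0,0,0,0],
    [0,-0.03,-0.24,0,0,0,0],
    [0,-0.04,-0.36,0,0,0,0],
    [0,-0.06,-0.48,0,0,0,0],
    [0,-0.07,-0.6,0,0,0,0],
    [0,-0.07,-0.6,0,0,0,0]
  ]
}}

```text
time_s: 10.08
tcp_pos: [474.5, -305.8, -4.7]
tool_rot: [-1.441, 0.001, 0.827]
wrist_force: [-5.5, 5.5, 4.4]
gripper_width: 30.4
```

```bash
python3 g.py
```

```text
10.08 TCP [ 474.5 -305.8   -4.7] TIP [ 478.2 -309.1   32.9] [-8.259e+01  7.000e-02  4.741e+01] F [-5.5  5.5  4.4] [ 1.07  0.92 -0.07] 30.4 [ 0.455  0.737  0.057  2.003 -0.135  0.532  1.447]
```

>>> {"fn": "drive_tool", "kwargs": {
  "commands": [
    [0,-0.02,-0.1,0,0,0,0],
    [0,-0.03,-0.2,0,0,0,0],
    [0,-0.03,-0.3,0,0,0,0],
    [0,-0.03,-0.3,0,0,0,0],
    [0,-0.03,-0.3,0,0,0,0]
  ]
}}

```text
time_s: 10.5
tcp_pos: [474.4, -305.7, -4.7]
tool_rot: [-1.436, 0.001, 0.828]
wrist_force: [-11.2, 11.8, 10.5]
gripper_width: 30.4
```

```bash
python3 g.py;  python3 - <<'E'
from bench import r
from h import *
for n in("side",):
    c=r.camera(n); np.savez(f"pics/{n}9.npz",**c)
crop(load("side9"),180,180,280,270,8,"pics/s9.png")
E
python3 pf.py side9 40 58
```

```text
10.5 TCP [ 474.4 -305.7   -4.7] TIP [ 478.2 -309.1   32.9] [-8.228e+01  8.000e-02  4.743e+01] F [-11.2  11.8  10.5] [ 2.22  2.05 -0.07] 30.4 [ 0.455  0.739  0.057  1.999 -0.135  0.54   1.448]
side9 298 x' [541.8 546.5 598.4 598.8]
572 68.7 125.0 96.8 48.8
580 81.8 111.1 96.5 48.7
588 82.4 111.6 97.0 48.6
596 80.9 112.1 96.5 48.9
angle rel -0.32 z slope deg 0.17
```

View pics/s9.png

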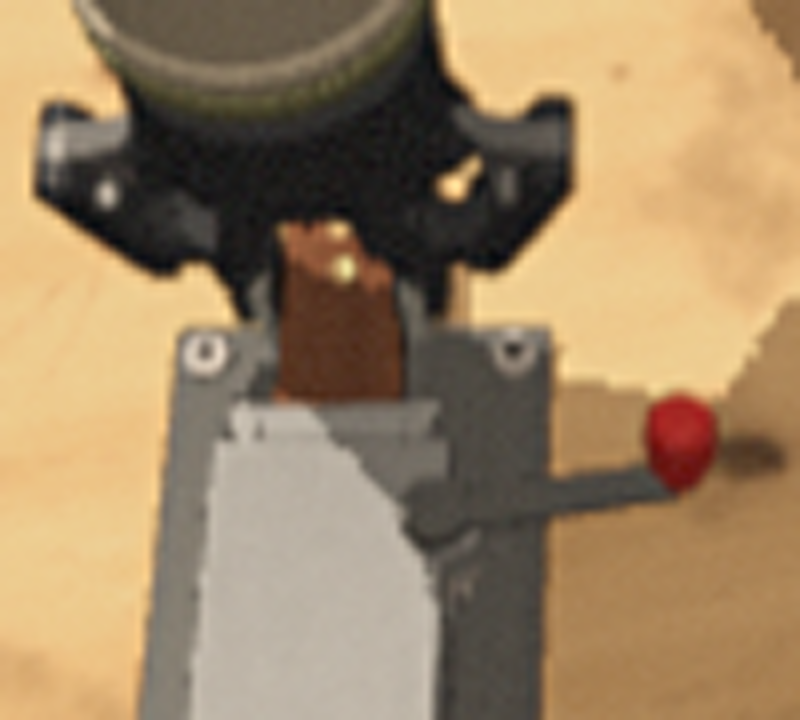

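>>> {"fn": "drive_tool", "kwargs": {
  "commands": [
    [0,0,0.2,0,0,0,0],
    [0,0,0.4,0,0,0,0],
    [0,0,0.4,0,0,0,0]
  ]
}}

```text
time_s: 10.8
tcp_pos: [474.6, -305.8, -4.3]
tool_rot: [-1.444, 0.001, 0.827]
wrist_force: [-4.2, 4.4, -0.2]
gripper_width: 30.8
```

```bash
python3 g.py
```

```text
10.8 TCP [ 474.6 -305.8   -4.3] TIP [ 478.2 -309.1   33.4] [-8.273e+01  6.000e-02  4.740e+01] F [-4.2  4.4 -0.2] [ 0.83  0.77 -0.04] 30.8 [ 0.454  0.736  0.057  2.005 -0.135  0.529  1.447]
```

>>> {"fn": "drive_tool", "kwargs": {
  "commands": [
    [0,0,0,0,0,0,0.6],
    [0,0,0,0,0,0,0.6],
    [0,0,0,0,0,0,0.6],
    [0,0,0,0,0,0,0.6]
  ]
}}

```text
time_s: 11.13
tcp_pos: [476.7, -307.8, -4.0]
tool_rot: [-1.448, 0.001, 0.827]
wrist_force: [-0.4, 0.6, 0.9]
gripper_width: 51.2
```

```bash
python3 g.py;  python3 - <<'E'
from bench import r
from h import *
for n in("side",):
    c=r.camera(n); np.savez(f"pics/{n}10.npz",**c)
crop(load("side10"),180,180,280,270,8,"pics/s10.png")
E
python3 pf.py side10 40 58
```

```text
11.13 TCP [ 476.7 -307.8   -4. ] TIP [ 480.2 -310.9   33.7] [-8.299e+01  4.000e-02  4.737e+01] F [-0.4  0.6  0.9] [-0.08 -0.09  0.02] 51.2 [ 0.454  0.736  0.058  2.002 -0.135  0.527  1.447]
side10 318 x' [543.6 547.  598.3 605.8]
574 61.4 134.0 97.7 48.3
582 82.0 111.2 96.6 48.5
590 82.6 111.5 97.0 49.1
598 80.9 111.9 96.4 48.1
angle rel -2.53 z slope deg 0.14
```

View pics/s10.png

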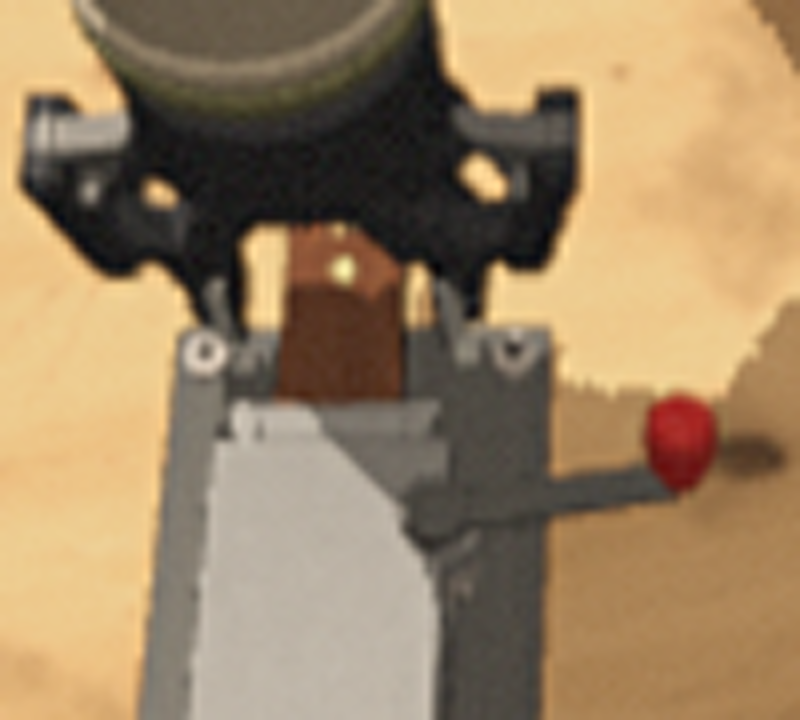

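>>> {"fn": "drive_tool", "kwargs": {
  "commands": [
    [0,-1.5,0.2,0,0,0,0.6],
    [0,-4,0.5,0,0,0,0.6],
    [0,-8,1,0,0,0,0.6],
    [0,-11.9,1.5,0,0,0,0.6],
    [0,-11.9,1.5,0,0,0,0.5]
  ]
}}

```text
time_s: 11.6
tcp_pos: [479.0, -309.3, 122.3]
tool_rot: [-1.457, -0.001, 0.826]
wrist_force: [0.6, -1.5, -0.1]
gripper_width: 43.1
```

```bash
python3 g.py 593,-292,135,-35.5,0;python3 - <<'E'
from bench import r
from h import *
for n in("side",):
    c=r.camera(n); np.savez(f"pics/{n}11.npz",**c)
crop(load("side11"),180,180,280,270,8,"pics/s11.png")
E
python3 pf.py side11 40 58
```

```text
11.6 TCP [ 479.  -309.3  122.3] TIP [ 482.2 -312.3  160.1] [-8.346e+01 -8.000e-02  4.734e+01] F [ 0.6 -1.5 -0.1] [-0.13 -0.18  0.03] 43.1 [ 0.428  0.552  0.095  1.939 -0.112  0.767  1.424]
593,-292,135,-35.5,0 [8.99, 1.71, -7.45, -5.42, 82.75, -4.66]
side11 375 x' [522.3 524.  598.4 599.6]
552 82.3 112.0 97.2 48.9
560 82.8 112.6 97.7 49.1
568 83.4 112.8 98.1 48.8
576 83.6 111.1 97.3 48.2
584 82.3 111.5 96.9 48.7
592 80.8 111.8 96.3 48.4
angle rel -1.58 z slope deg -0.84
```

View pics/s11.png

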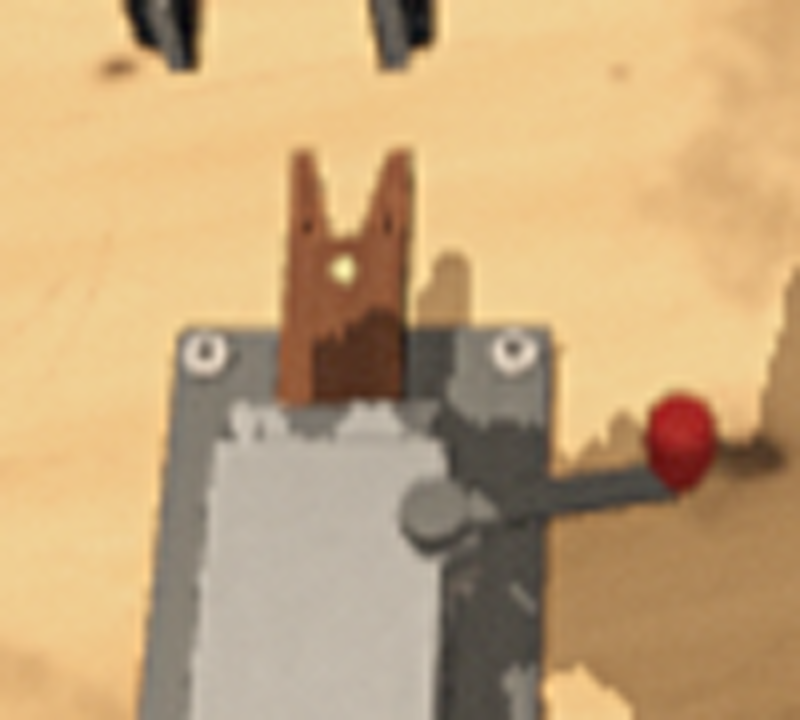

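>>> {"fn": "drive_tool", "kwargs": {
  "commands": [
    [9,1.7,-7.5,-5.4,82.7,-4.7,0.5],
    [9,1.7,-7.5,-5.4,82.7,-4.7,0.5],
    [9,1.7,-7.5,-5.4,82.7,-4.7,0.5],
    [9,1.7,-7.5,-5.4,82.7,-4.7,0.5],
    [9,1.7,-7.5,-5.4,82.7,-4.7,0.5],
    [9,1.7,-7.5,-5.4,82.7,-4.7,0.5],
    [9,1.7,-7.5,-5.4,82.7,-4.7,0.5],
    [9,1.7,-7.5,-5.4,82.7,-4.7,0.5]
  ]
}}

```text
time_s: 12.32
tcp_pos: [589.6, -289.8, 88.4]
tool_rot: [-1.534, 0.028, -0.177]
wrist_force: [0.2, 0.4, -0.8]
gripper_width: 42.5
```

```bash
python3 g.py 593,-292,135,-35.5,0
```

```text
12.32 TCP [ 589.6 -289.8   88.4] TIP [ 590.4 -291.3  126.4] [-87.88   1.61 -10.13] F [ 0.2  0.4 -0.8] [ 0.01 -0.01 -0.03] 42.5 [ 0.15   0.682  0.377  1.833 -0.394  0.74   0.579]
593,-292,135,-35.5,0 [0.35, -0.87, -0.13, -1.73, 25.34, -2.05]
```

>>> {"fn": "drive_tool", "kwargs": {
  "commands": [
    [0.35,-0.9,-0.1,-1.7,25.3,-2,0.5],
    [0.35,-0.9,-0.1,-1.7,25.3,-2,0.5],
    [0.35,-0.9,-0.1,-1.7,25.3,-2,0.5],
    [0.35,-0.9,-0.1,-1.7,25.3,-2,0.5],
    [0.35,-0.9,-0.1,-1.7,25.3,-2,0.5],
    [0.35,-0.9,-0.1,-1.7,25.3,-2,0.5]
  ]
}}

```text
time_s: 12.82
tcp_pos: [593.4, -291.3, 97.6]
tool_rot: [-1.57, 0.001, -0.61]
wrist_force: [-0.2, 0.1, -0.0]
gripper_width: 43.1
```

```bash
python3 g.py 593,-292,95,-35.5,0 593,-292,72,-35.5,0;python3 - <<'E'
from bench import r
from h import *
for n in("side","top"):
    c=r.camera(n); np.savez(f"pics/{n}12.npz",**c)
crop(load("side12"),180,160,340,280,5,"pics/s12.png");crop(load("top12"),250,130,400,250,5,"pics/t12.png")
E
```

```text
12.82 TCP [ 593.4 -291.3   97.6] TIP [ 593.4 -291.3  135.6] [-8.996e+01  7.000e-02 -3.493e+01] F [-0.2  0.1 -0. ] [-0.03  0.   -0.  ] 43.1 [ 0.045  0.688  0.522  1.854 -0.495  0.732  0.236]
593,-292,95,-35.5,0 [0.02, 4.06, -0.08, -0.03, 0.57, -0.07]
593,-292,72,-35.5,0 [0.02, 6.36, -0.08, -0.03, 0.57, -0.07]
```

View pics/s12.png

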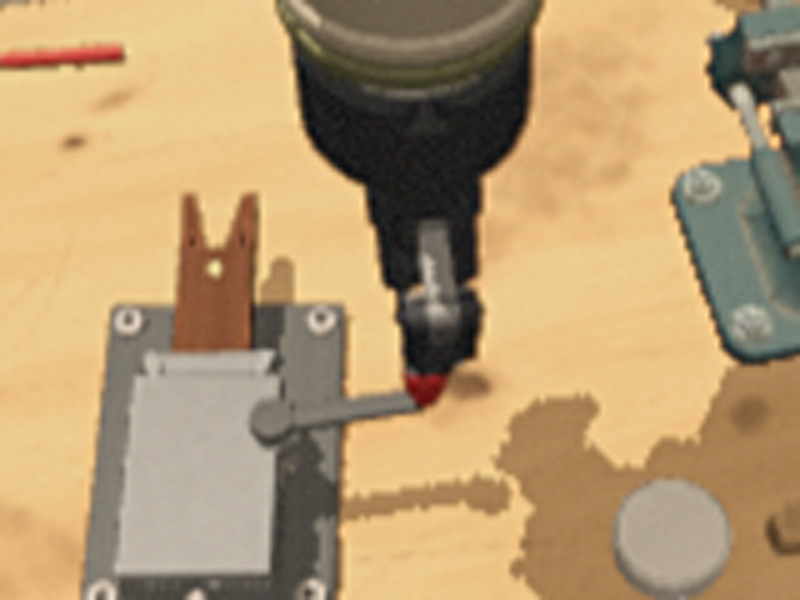

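View pics/t12.png

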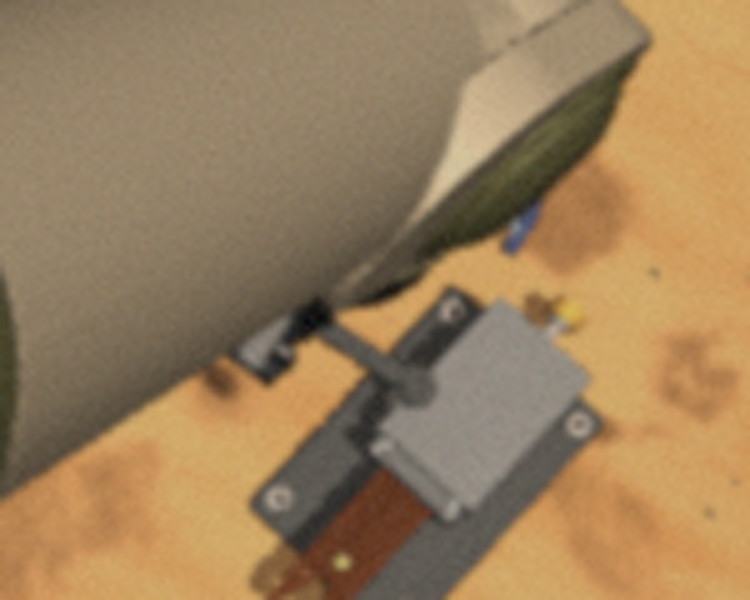

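>>> {"fn": "drive_tool", "kwargs": {
  "commands": [
    [0,2,-0.1,0,0.5,0,0.5],
    [0,4,-0.1,0,0.5,0,0.5],
    [0,5,-0.1,0,0.5,0,0.5],
    [0,6,-0.1,0,0.5,0,0.5],
    [0,6.3,-0.1,0,0.5,0,0.5],
    [0,6.3,-0.1,0,0.5,0,0.5]
  ]
}}

```text
time_s: 13.42
tcp_pos: [592.8, -292.6, 34.9]
tool_rot: [-1.57, 0.001, -0.621]
wrist_force: [-0.7, 0.4, 0.8]
gripper_width: 42.7
```

```bash
cat > arc.py <<'E'
import sys,numpy as np
from bench import r
from g import rel
o=r.get_obs()
pv=np.array([556.6,-342.8])
for a in sys.argv[1:]:
    phi,lead,z=[float(x) for x in a.split(',')]  # deg lever angle of tool, lead mm along tangent ccw
    d=np.radians(47.5+phi); p=pv+62*np.array([np.cos(d),np.sin(d)])+lead*np.array([-np.sin(d),np.cos(d)])
    print(a,rel([p[0],p[1],z],-42.5+phi,0,o).tolist())
E
python3 g.py; python3 arc.py 7,0,72 7,12,72 20,12,72 33,12,72 46,12,72
python3 - <<'E'
from bench import r
from h import *
for n in("side",):
    c=r.camera(n); np.savez(f"pics/{n}13.npz",**c)
crop(load("side13"),180,160,340,280,5,"pics/s13.png")
E
```

```text
13.42 TCP [ 592.8 -292.6   34.9] TIP [ 592.8 -292.6   72.9] [-8.993e+01  6.000e-02 -3.560e+01] F [-0.7  0.4  0.8] [ 0.01  0.05 -0.04] 42.7 [ 0.088  0.763  0.459  1.886 -0.556  0.623  0.277]
7,0,72 [-0.03, 0.09, 0.01, -0.07, -0.1, -0.06]
7,12,72 [-1.23, 0.09, 0.01, -0.07, -0.1, -0.06]
20,12,72 [-2.59, 0.09, -0.42, -0.08, -13.1, -0.05]
33,12,72 [-3.82, 0.09, -1.15, -0.09, -26.1, -0.04]
46,12,72 [-4.86, 0.09, -2.14, -0.09, -39.1, -0.03]
```

View pics/s13.png

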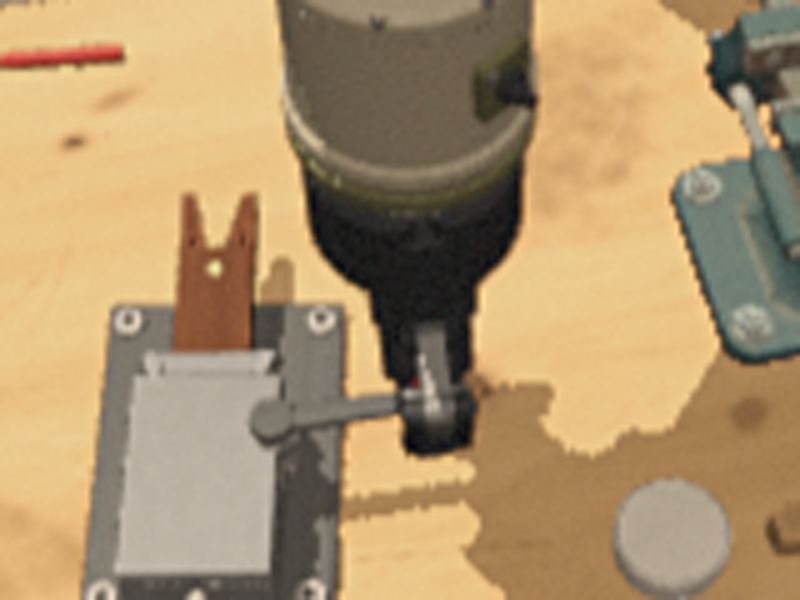

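```bash
python3 arc.py 7,8,72 13,12,72 20,12,72 26,12,72 33,12,72 39,12,72 46,12,72
```

```text
7,8,72 [-0.87, 0.16, 0.01, -0.08, -0.1, -0.01]
13,12,72 [-1.91, 0.16, -0.15, -0.08, -6.1, -0.0]
20,12,72 [-2.63, 0.16, -0.43, -0.08, -13.1, 0.0]
26,12,72 [-3.22, 0.16, -0.73, -0.08, -19.1, 0.01]
33,12,72 [-3.86, 0.16, -1.15, -0.08, -26.1, 0.01]
39,12,72 [-4.37, 0.16, -1.58, -0.08, -32.1, 0.02]
46,12,72 [-4.9, 0.16, -2.14, -0.08, -39.1, 0.02]
```

>>> {"fn": "drive_tool", "kwargs": {
  "commands": [
    [-0.9,0.1,0,0,0,0,0.5],
    [-1.9,0.1,-0.15,0,-6.1,0,0.5],
    [-2.6,0.1,-0.4,0,-13.1,0,0.5],
    [-3.2,0.1,-0.7,0,-19.1,0,0.5],
    [-3.9,0.1,-1.15,0,-26.1,0,0.5],
    [-4.4,0.1,-1.6,0,-32.1,0,0.5],
    [-4.9,0.1,-2.1,0,-39.1,0,0.5],
    [-4.9,0.1,-2.1,0,-39.1,0,0.5]
  ]
}}

```text
time_s: 14.13
tcp_pos: [539.7, -281.5, 35.6]
tool_rot: [-1.57, -0.002, 0.065]
wrist_force: [-0.8, -0.2, -1.1]
gripper_width: 42.8
```

```bash
python3 g.py; python3 arc.py 52,12,72 59,12,72 65,12,72 72,12,72 78,12,72 84,12,72;python3 - <<'E'
from bench import r
from h import *
for n in("side",):
    c=r.camera(n); np.savez(f"pics/{n}14.npz",**c)
crop(load("side14"),180,160,340,280,5,"pics/s14.png")
E
```

```text
14.13 TCP [ 539.7 -281.5   35.6] TIP [ 539.7 -281.5   73.6] [-89.96  -0.09   3.74] F [-0.8 -0.2 -1.1] [-0.04 -0.01 -0.04] 42.8 [ 0.223  0.683  0.252  2.002 -0.341  0.495  0.787]
52,12,72 [-0.53, 0.16, -0.18, -0.04, -5.76, 0.09]
59,12,72 [-1.26, 0.16, -0.45, -0.03, -12.76, 0.1]
65,12,72 [-1.85, 0.16, -0.74, -0.03, -18.76, 0.1]
72,12,72 [-2.49, 0.16, -1.17, -0.02, -25.76, 0.1]
78,12,72 [-3.0, 0.16, -1.59, -0.02, -31.76, 0.1]
84,12,72 [-3.46, 0.15, -2.06, -0.01, -37.76, 0.1]
```

View pics/s14.png

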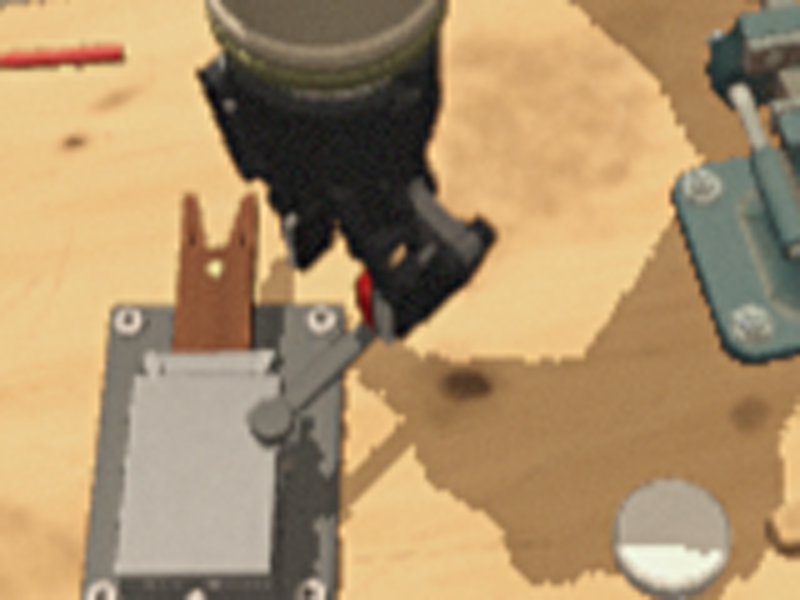

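>>> {"fn": "drive_tool", "kwargs": {
  "commands": [
    [-0.5,0.1,-0.2,0,-5.8,0,0.5],
    [-1.3,0.1,-0.45,0,-12.8,0,0.5],
    [-1.85,0.1,-0.75,0,-18.8,0,0.5],
    [-2.5,0.1,-1.2,0,-25.8,0,0.5],
    [-3,0.1,-1.6,0,-31.8,0,0.5],
    [-3.5,0.1,-2.1,0,-37.8,0,0.5],
    [-3.5,0.1,-2.1,0,-37.8,0,0.5]
  ]
}}

```text
time_s: 14.77
tcp_pos: [507.1, -304.0, 33.8]
tool_rot: [-1.57, -0.002, 0.721]
wrist_force: [0.0, -0.4, 0.5]
gripper_width: 42.7
```

```bash
python3 g.py; python3 arc.py 87,12,72 90,12,72 90,14,72 90,17,72;python3 - <<'E'
from bench import r
from h import *
for n in("side",):
    c=r.camera(n); np.savez(f"pics/{n}15.npz",**c)
crop(load("side15"),180,160,340,280,5,"pics/s15.png")
E
```

```text
14.77 TCP [ 507.1 -304.    33.8] TIP [ 507.1 -304.1   71.8] [-89.96  -0.1   41.33] F [ 0.  -0.4  0.5] [ 0.12 -0.02 -0.05] 42.7 [ 0.401  0.658  0.066  2.035 -0.097  0.452  1.262]
87,12,72 [-0.38, -0.02, -0.06, -0.04, -3.17, 0.1]
90,12,72 [-0.7, -0.02, -0.15, -0.04, -6.17, 0.1]
90,14,72 [-0.9, -0.02, -0.17, -0.04, -6.17, 0.1]
90,17,72 [-1.2, -0.02, -0.2, -0.04, -6.17, 0.1]
```

View pics/s15.png

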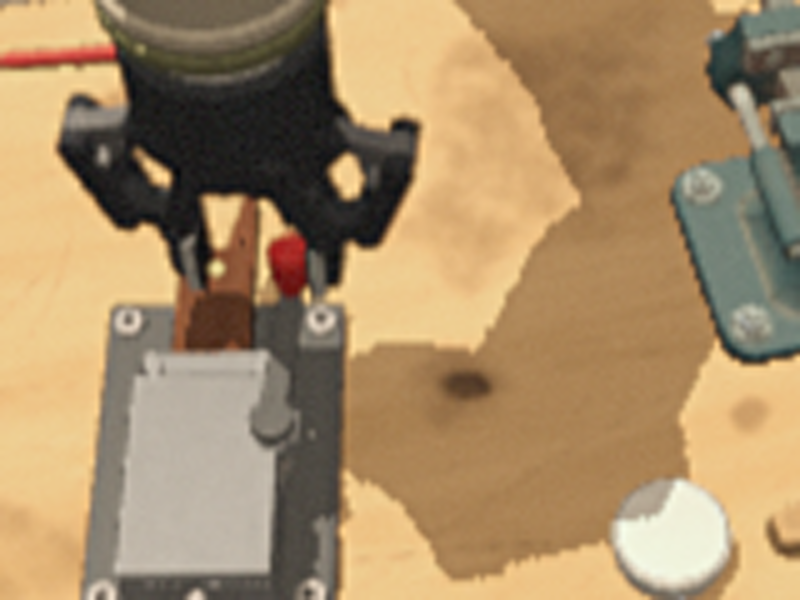

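>>> {"fn": "drive_tool", "kwargs": {
  "commands": [
    [-0.35,0,-0.06,0,-3,0,0.5],
    [-0.7,0,-0.15,0,-6.2,0,0.5],
    [-0.8,0,-0.16,0,-6.2,0,0.5],
    [-0.9,0,-0.17,0,-6.2,0,0.5],
    [-1,0,-0.18,0,-6.2,0,0.5],
    [-1.1,0,-0.2,0,-6.2,0,0.5]
  ]
}}

```text
time_s: 15.32
tcp_pos: [503.7, -309.6, 33.6]
tool_rot: [-1.571, -0.005, 0.826]
wrist_force: [9.1, 12.0, 0.4]
gripper_width: 42.7
```

```bash
python3 g.py; python3 arc.py 90,12,72 90,17,72 90,20,72
```

```text
15.32 TCP [ 503.7 -309.6   33.6] TIP [ 503.6 -309.8   71.6] [-90.04  -0.3   47.32] F [ 9.1 12.   0.4] [ 2.51 -1.9   0.03] 42.7 [ 0.435  0.657  0.034  2.035 -0.059  0.449  1.341]
90,12,72 [-0.07, -0.04, 0.06, 0.04, -0.18, 0.3]
90,17,72 [-0.57, -0.04, 0.06, 0.04, -0.18, 0.3]
90,20,72 [-0.87, -0.04, 0.06, 0.04, -0.18, 0.3]
```

>>> {"fn": "drive_tool", "kwargs": {
  "commands": [
    [-0.15,0,0,0,0,0,0.5],
    [-0.3,0,0,0,0,0,0.5],
    [-0.3,0,0,0,0,0,0.5],
    [-0.3,0,0,0,0,0,0.5]
  ]
}}

```text
time_s: 15.65
tcp_pos: [503.7, -309.8, 33.6]
tool_rot: [-1.572, -0.008, 0.828]
wrist_force: [11.8, 15.8, -1.1]
gripper_width: 42.6
```

```bash
python3 g.py
python3 - <<'E'
from bench import r
from h import *
for n in("side",):
    c=r.camera(n); np.savez(f"pics/{n}16.npz",**c)
crop(load("side16"),180,180,280,270,8,"pics/s16.png")
E
```

```text
15.65 TCP [ 503.7 -309.8   33.6] TIP [ 503.5 -309.9   71.6] [-90.07  -0.44  47.47] F [11.8 15.8 -1.1] [ 3.23 -2.56  0.  ] 42.6 [ 0.439  0.657  0.03   2.035 -0.059  0.447  1.345]
```

View pics/s16.png

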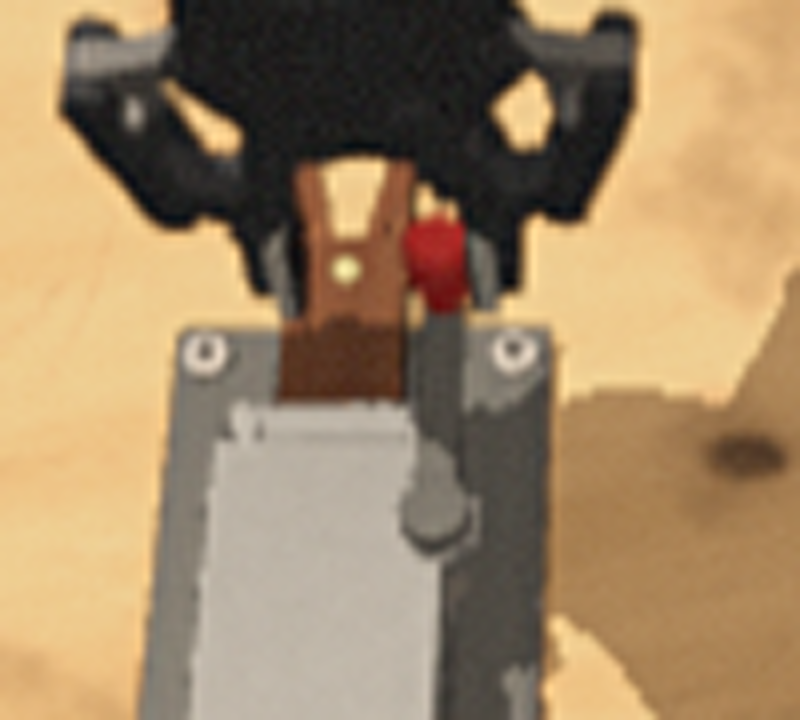

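>>> {"fn": "drive_tool", "kwargs": {
  "commands": [
    [0.8,0,0,0,0,0,0.5],
    [1.7,0,0,0,0,0,0.5],
    [1.7,0,0,0,0,0,0.5],
    [1.7,-1,0,0,0,0,0.5],
    [1.7,-4,0,0,0,0,0.5],
    [1.7,-8,0,0,0,0,0.5],
    [1.7,-12,0,0,0,0,0.5],
    [1.7,-12,0,0,0,0,0.5]
  ]
}}

```text
time_s: 16.37
tcp_pos: [512.2, -305.7, 161.2]
tool_rot: [-1.581, -0.004, 0.825]
wrist_force: [1.8, -0.5, 0.1]
gripper_width: 43.0
```

```bash
python3 g.py 450,-220,190,47.5,0
```

```text
16.37 TCP [ 512.2 -305.7  161.2] TIP [ 511.8 -305.5  199.2] [-90.56  -0.21  47.29] F [ 1.8 -0.5  0.1] [-0.02 -0.1   0.07] 43.0 [ 0.397  0.479  0.066  1.945 -0.048  0.709  1.317]
450,-220,190,47.5,0 [2.07, 0.83, 10.39, 0.56, -0.21, 0.21]
```

>>> {"fn": "drive_tool", "kwargs": {
  "commands": [
    [2,0,4,0,0,0,0.5],
    [2,0,8,0,0,0,0.5],
    [2,0,10,0,0,0,0.5],
    [2,0,10,0,0,0,0.5],
    [2,0,10,0,0,0,0.5]
  ]
}}

```text
time_s: 16.78
tcp_pos: [448.7, -220.5, 154.4]
tool_rot: [-1.571, -0.001, 0.827]
wrist_force: [0.3, -0.1, -0.3]
gripper_width: 42.8
```

```bash
python3 g.py
python3 - <<'E'
from bench import r
from h import *
for n in("side","top"):
    c=r.camera(n); np.savez(f"pics/{n}17.npz",**c)
crop(load("side17"),180,150,340,290,5,"pics/s17.png");crop(load("top17"),250,130,400,280,5,"pics/t17.png")
for n in ("side0","side11","side17"):
    c=load(n);W=cloud(c);I=c["img"].astype(int);R,G,B=I[...,0],I[...,1],I[...,2]
    a=np.radians(-42.5);x=W[...,0]*np.cos(a)+W[...,1]*np.sin(a);y=-W[...,0]*np.sin(a)+W[...,1]*np.cos(a);z=W[...,2]
    m=(z>85)&(z<105)&(R>100)&(G<80)&(R-G>60)&(abs(x-620)<50)&(abs(y-150)<60)
    print(n,"knob",x[m].mean().round(1),y[m].mean().round(1),z[m].mean().round(1),m.sum())
    m=(abs(W[...,0]-691)<45)&(abs(W[...,1]+241)<45)&(z>13)&(z<30)&(abs(R-B)<60); print("tin",W[m].mean(0).round(1) if m.any() else 0,m.sum())
    m=(abs(W[...,0]-478)<45)&(abs(W[...,1]-52)<45)&(z>7)&(z<30); print("loupe",W[m].mean(0).round(1) if m.any() else 0,m.sum())
E
python3 pf.py side11 40 58|sed -n 1p;python3 pf.py side17 40 58
```

```text
16.78 TCP [ 448.7 -220.5  154.4] TIP [ 448.7 -220.5  192.4] [-9.003e+01 -8.000e-02  4.741e+01] F [ 0.3 -0.1 -0.3] [-0.04 -0.05 -0.01] 42.8 [ 0.298  0.388  0.062  2.151 -0.043  0.603  1.218]
side0 knob 637.3 186.7 95.3 56
tin [ 688.9 -243.6   19.8] 415
loupe [479.8  53.1  12.7] 193
side11 knob 637.6 186.5 95.0 62
tin [ 688.8 -243.6   20. ] 416
loupe [479.5  53.7  12.6] 185
side17 knob 584.7 125.3 94.8 59
tin [ 688.7 -243.6   19.9] 413
loupe [479.7  52.8  12.6] 193
side11 375 x' [522.3 524.  598.4 599.6]
side17 382 x' [520.7 524.4 598.3 599. ]
551 84.1 110.1 97.1 48.4
559 82.6 112.4 97.5 48.5
567 83.1 112.8 98.0 48.3
575 81.9 113.0 97.5 48.2
583 82.1 113.1 97.6 48.3
591 82.8 111.7 97.2 48.7
angle rel 0.07 z slope deg 0.14
```

View pics/s17.png

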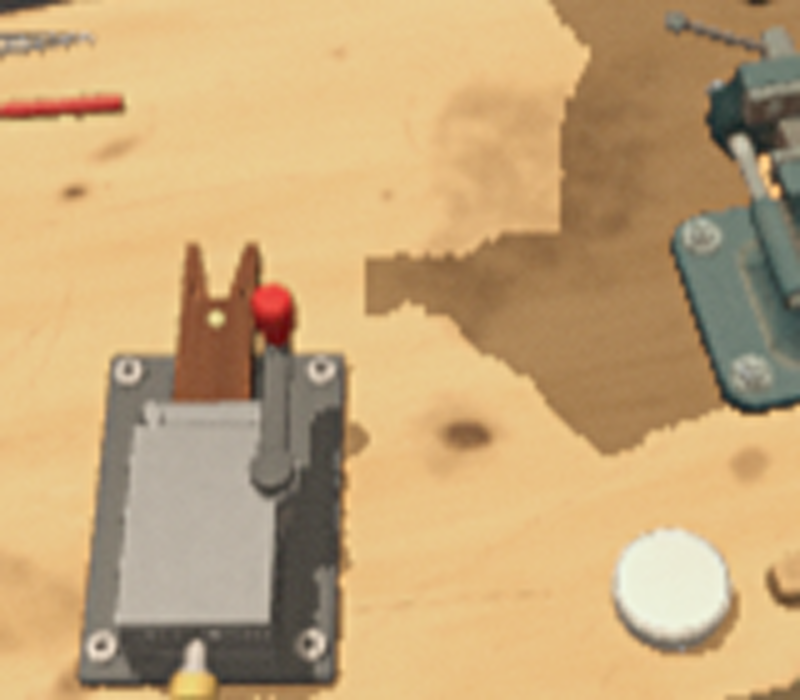

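```bash
python3 -c "
from bench import r
print(r.finish_job())"
```

```text
the job is handed in; nothing more can be done
None
```

The bench pin is in the holder against the stop, the clamp lever is fully round, and I let go and handed the job in at about 17 s of the 58 s allowed.

**Pin:** It slid in freely until it met resistance about 44–46 mm inside the mouth, within the 40–60 mm range. Raising the push from 8 to 16 N did not move it further. The pale dot stayed in the same place in the side view through release and clamping, to within a fraction of a camera pixel, so the pin kept its seat.

**Lever:** I pushed it round to its end stop, where it stayed put under about 20 N. In the last picture the arm lies along the slot, with the knob within 1 mm of where a fully clamped lever puts it.

**Bystanders:** The tin and loupe read the same positions before and after, within about 0.3 mm. Nothing was touching the robot at the end.

**What disagreed:** My first grasp closed on nothing. The cameras showed the fingertips about 38 mm above the reported TCP. I corrected for that and tilted the tool 7° to stay clear of a joint limit, and the second grasp held. The gripper read about 30.5 mm on the 32 mm pin. The two cameras differed by about 2 mm across the slot, so I used the side camera for both the pin and the slot.

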